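# Set the height of a cutting torch on a setting block

### The job

Set the cutting height of the torch on its bench slide: with the large outer wheel run the torch down until the nozzle stands a few millimetres (about 4) clear above the steel setting block, then use the small inner knob alone to bring it gently down until it nips the block with a light load of about 25 N, never more than 50 N. Let go and leave the block nipped where it stands, without pushing the torch or the block by hand or disturbing the things around.

Things in the scene. Friction and masses are not known exactly. Their poses are not given: they have to be found in the camera images.
- lifter: Bench slide for a cutting torch, bolted down: grey foot plate 150 x 150 x 12 mm with a steel column that carries the head. Origin on the bench straight under the vertical axis of the two coaxial knobs, z up; the torch hangs on its +x side, 92 mm from the knob axis.
- coarse_grip (a point): Outer coarse wheel: black knurled disc, 64 mm diameter, 22 mm high. Point on its axis, 8 mm below its top face: the height to grip it. 21 mm free height under it down to the head. Clockwise from above lowers the torch, 8 mm per rad (50 mm a turn), 1.5 to 2.6 rad in all; stiff, 0.5 N m; stays where it is left. Does not move the head.
- fine_grip (a point): Inner fine knob: knurled aluminium, 30 mm diameter, 20 mm high, on a 16 mm stem; its underside 10 mm and its top 30 mm above the wheel's top face. Point on its axis, 9 mm below its top: grip here or 3 mm higher, fingertips clear of the wheel. Clockwise from above lowers, 2.5 mm per rad. 0.15 N m to turn freely; each 10 N of nozzle load adds 0.025 N m. Stays where left.
- head: Aluminium head on the column, 68 x 88 mm, top 222 mm above the bench, carrying both knobs (wheel 243 to 265 mm, fine knob 275 to 295 mm above the bench at most) and the torch. The fine knob moves this whole head, knobs and all, so a hand on the fine knob must follow it down 2.5 mm per rad. Origin at the slide's origin, lowered with it.
- torch: Straight machine torch, 35 mm diameter black barrel in an aluminium clamp with a copper nozzle cup at its lower end. Its mount is sprung and very stiff, 1 mm for 60 N: once the nozzle touches, 0.1 rad of the fine knob adds some 10 to 15 N, so measured heights are too coarse to set the load and it must be felt. Above 60 N the nozzle is damaged.
- nozzle_tip (a point): Centre of the nozzle's flat lower face, 17 mm diameter. It starts 17 to 25 mm above the block.
- gauge: Setting block (stand-off gauge): loose dark steel bar 40 x 75 x 12 mm, 0.3 kg, lying on the plate under the nozzle. Origin at the centre of its underside, 75 mm along its y, z up. It must stay there.
- gauge_top (a point): Centre of the setting block's top face, 20 mm above the bench.
- plate: Fixed steel plate 190 x 260 x 8 mm with cut-outs, lying on the bench in front of the slide, under the block. Origin at the centre of its underside.
- tape: Bystander: roll of tape, 100 mm diameter, 36 mm high. Origin at the centre of its underside.
- marker: Bystander: marker pen 130 mm long, 13 mm thick, lying along its x. Origin under its middle.
- square: Bystander: try square, stock 100 mm along its x, blade 150 mm along its y, 14 mm high. Origin under the middle of the stock.
- slug: Bystander: round cut-out slug, 45 mm diameter, 8 mm thick. Origin at the centre of its underside.
There are look-alikes about, which are no part of the job. What is shaped like the gauge but brown or green is not meant.

How it is judged:
By the outcome, as a careful person would: the job done as asked, in the order asked, and still so for the second after the job is handed in, with the robot touching nothing.
It also fails if it takes over 70 s, if anything falls off the work surface, if the arm or the gripper's body presses on something with over 40 N, if the wrist force passes 120 N, or if a joint passes its speed limit or range.

### The arm

A 7-joint arm with a two-finger parallel gripper is mounted at the origin on the work surface. World frame = base frame: x ahead of the robot, y to its left, z up, the work surface at z = 0. Lengths are in m, angles in rad, forces in N, time in s.
With the tool pointing down it reaches from about 0.425 to 0.95 m from the base axis. Payload 4.7 kg.
Tool frame: the origin (TCP) lies at the very end of the fingers, on their centre line; the grasp point (between the pads) lies 19 mm behind it (r.pinch_z is the distance from the TCP to the grasp point, in m); z points along the fingers, y is the direction in which the jaws open and shut (so a half turn about z gives the same grasp; the last joint's range is limited). The gripper opens to 85 mm and grips with 20 to 120 N. Pads are 22 mm wide; open, the fingers measure 114 mm over their backs; the gripper's body (76 mm by 85 mm) begins 54 mm behind the grasp point. The pads swing forward as they close: fully open they stand 13 mm farther back than shut.
Start: joints at [1.294, 0.469, -0.049, 1.532, 0.024, 1.141, -0.082], TCP at [0.166, -0.654, 0.231] pointing down, gripper open.
Joint ranges: [-2.59, 2.59], [-0.33, 1.99], [-1.39, 1.29], [0.1, 2.45], [-1.04, 4.18], [0.21, 1.99], [-2.66, 2.66]. Speed limits (rad/s): [2.57, 2.57, 3.14, 3.14, 3.14, 3.14, 3.14].

### API

Orientations are given as a 3x3 rotation matrix whose columns are the frame's x, y, z axes.
In Python, from rig import r gives the robot as it stands.
- The arm moves only by the tool apply_moves, never from a script. Its argument "commands" is a list of rows, each an object with "dp": the shift along the tool's x, y, z in units of 25 mm (1.0 is 25 mm), a list of three; "twist": the turn about the tool's z in units of 8 degrees (1.0 is 8 degrees); "gripper": the gripper command: -1 is fully open, 1 is shut, values between are in proportion. In form: [{"dp": [tx, ty, tz], "twist": twist, "gripper": gripper}, ...]. A call has exactly 5 rows; each row shifts and turns the commanded pose from where the row before left it, along the tool's axes as they then stand; what a row does not reach is not made up. A row lasts 1/8 s, in which the tool goes at most 62.5 mm and 10.7 degrees, less where a joint would pass 70% of its speed; a pose out of reach is approached as far as the arm can. A call is refused whole if a number of a shift passes 1 or a number of a turn 1, either way. A call with a gripper value outside its range is refused whole. The fingers move at their own pace and stop on an object; the grip force is fixed at half the most. Time passes only in rows, so rows that do not move let the fingers close, or fill a call up. It gives the time, the measured TCP pose, the force and the opening at its end, in the units of the state.
- r.observe(): the state, without advancing time (a new reading comes with each control period).
- r.grab_frame(name): name is "scene" or "top"; returns (picture, depth): 480x640x3 uint8, red, green, blue; 480x640 float32, m along the optical axis (not along the pixel's ray), 0 where there is no reading.
- r.get_calibration(name): a dict with "fovy" (degrees; the focal length in pixels is half the picture's height over the tangent of half this angle, whatever the lens; pixels are square), "cx", "cy" (the principal point, pixels), "R" (3x3) and "t" (3): a world point X has camera coordinates R X + t. Camera axes: x right, y down, z forward; pixel columns grow to the right and rows downward; lengths in m; the calibration is good to about 2 mm. A picture is of the moment at which its call begins. get_calibration takes no time and is no camera call.
- r.sign_off(): hands the job in, once; it reports no verdict.
The state is a dict: "t": time; "joint_pos": joint angles; "joint_velocities": joint speeds; "effort": joint torques, N m; "tool_pos": TCP position; "eef_rot": TCP orientation; "contact_force": force on the tool from outside, world axes, zero at the start; "wrist_torque": the same for the moment, N m; "width": finger opening in m.
Only numpy, scipy, OpenCV 4.12 (cv2) and the standard library are available. Lean on these libraries where they do the work, as an engineer would, in place of code of your own. Each camera call takes 0.05 s, during which the arm holds its last target.

## Working session

There is one attempt and no reset: what is moved stays moved. The work goes in short steps, Python scripts to look and compute and a tool call to move; the robot and the scene stay as the last step left them, time stands still between calls to the robot, and variables do not carry over. Pictures are saved under pics/ and viewed, and the job is handed in when it is done.

Besides the shell and the picture viewer there is one more tool, called after "Call:" as name(argument=value, ...) on one line, values as JSON. apply_moves: Moves the arm, as the interface text tells. Its arguments: {"type":"object","properties":{"commands":{"type":"array"}},"required":["commands"]}

```bash
mkdir -p pics; ls; python3 - <<'E'
from rig import r
import cv2,numpy as np
s=r.observe()
print({k:np.round(v,3).tolist() for k,v in s.items()}, r.pinch_z)
for n in("scene","top"):
    p,d=r.grab_frame(n); cv2.imwrite(f"pics/{n}0.png",p[:,:,::-1]); np.save(f"{n}0.npy",d)
    c=r.get_calibration(n); print(n,{k:np.round(v,3).tolist() for k,v in c.items()})
E
```

```text
pics
{'t': 0.0, 'joint_pos': [1.294, 0.469, -0.049, 1.534, 0.024, 1.141, -0.082], 'joint_velocities': [0.001, 0.001, -0.001, 0.001, -0.0, -0.001, 0.001], 'effort': [0.0, -51.031, -0.047, -23.771, 0.011, 0.008, -0.0], 'tool_pos': [0.165, -0.654, 0.23], 'eef_rot': [[0.969, 0.245, -0.001], [0.245, -0.969, 0.002], [-0.0, -0.002, -1.0]], 'contact_force': [0.323, -0.234, 0.073], 'wrist_torque': [0.049, -0.01, 0.022], 'width': 0.085} 0.0187
scene {'fovy': 55.864, 'cx': 321.901, 'cy': 238.624, 'R': [[0.819, 0.574, -0.012], [0.333, -0.492, -0.804], [-0.467, 0.654, -0.594]], 't': [-0.508, 0.003, 1.249]}
top {'fovy': 53.556, 'cx': 320.236, 'cy': 245.915, 'R': [[-0.001, -1.0, 0.025], [-0.995, -0.001, -0.098], [0.098, -0.025, -0.995]], 't': [0.044, 0.588, 1.117]}
```

View pics/scene0.png

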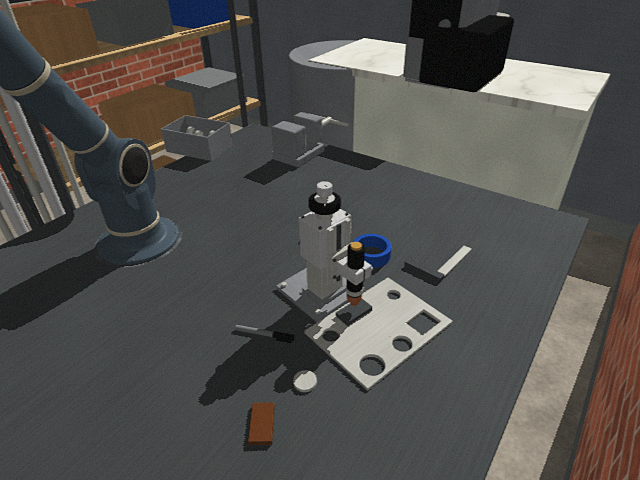

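View pics/top0.png

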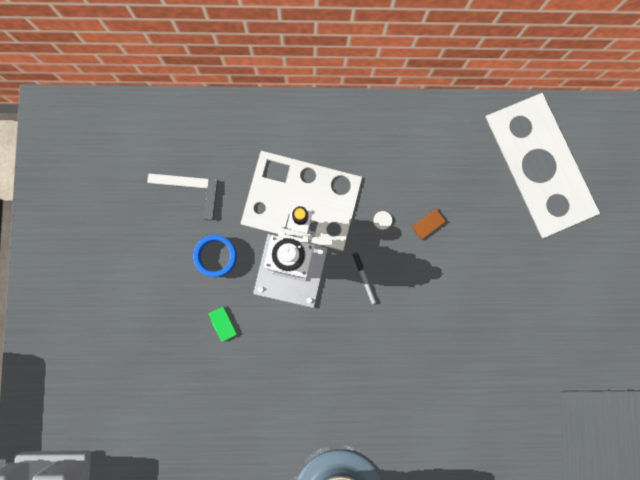

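The scene view shows the slide at about (325,230), with the fine knob at (324,188), the wheel at (324,203), the nozzle at (355,298) and the dark block at (352,312). The top view shows the knobs at (289,253) and the torch top at (300,214).
Things that could be mistaken for the block:
- dark steel bar under the nozzle, scene (352,312): this is the one
- brown bar, scene (262,424) / top (430,224)
- green bar, top (222,324)
- black square stock, top (211,199)

I'll measure next.

```bash
cat > h.py <<'E'
import numpy as np,cv2
from rig import r
def K(n):
    c=r.get_calibration(n); f=240/np.tan(np.radians(c['fovy'])/2); return f,c['cx'],c['cy'],np.array(c['R']),np.array(c['t'])
def dep(n,D):
    f,cx,cy,R,t=K(n); v,u=np.mgrid[0:480,0:640]
    P=np.stack([(u-cx)/f*D,(v-cy)/f*D,D],-1); return (P-t)@R
def ray(n,u,v,z):
    f,cx,cy,R,t=K(n); o=-R.T@t; d=R.T@np.array([(u-cx)/f,(v-cy)/f,1]); return o+d*(z-o[2])/d[2]
def proj(n,X):
    f,cx,cy,R,t=K(n); p=R@np.array(X)+t; return np.array([f*p[0]/p[2]+cx,f*p[1]/p[2]+cy])
E
python3 - <<'E'
from h import *
for n,b in(("top",(255,180,345,310)),("scene",(260,170,400,340))):
    p=cv2.imread(f"pics/{n}0.png"); x0,y0,x1,y1=b
    c=p[y0:y1,x0:x1]; k=min(800/(x1-x0),600/(y1-y0)); cv2.imwrite(f"pics/{n}_crop0.png",cv2.resize(c,None,fx=k,fy=k,interpolation=cv2.INTER_NEAREST)); print(n,k)
W=dep("top",np.load("top0.npy"))
roi=np.zeros((480,640),bool); roi[215:290,255:330]=1
Z=W[...,2]
for lo,hi in((.28,.31),(.255,.275),(.235,.255),(.205,.235),(.005,.02)):
    m=roi&(Z>lo)&(Z<hi)
    if m.sum()<5: print(lo,hi,m.sum());continue
    q=W[m]; v,u=np.nonzero(m); cc=cv2.minEnclosingCircle(np.stack([u,v],1).astype(np.float32))
    print(lo,hi,m.sum(),"med",np.round(np.median(q,0),4),"min",np.round(q.min(0),4),"max",np.round(q.max(0),4),"circ",cc, cv2.minAreaRect(q[:,:2].astype(np.float32)))
for u,v in((300,214),(289,253)): print(W[v,u])
E
```

```text
top 4.615384615384615
scene 3.5294117647058822
0.28 0.31 216 med [0.5503 0.1121 0.2939] min [0.5347 0.0975 0.2815] max [0.5654 0.1252 0.2985] circ ((287.5, 252.5), 8.514793395996094) ((0.5500532984733582, 0.11131524294614792), (0.0307726189494133, 0.02773011103272438), 0.39809146523475647)
0.255 0.275 666 med [0.5475 0.1098 0.2638] min [0.5188 0.0793 0.2552] max [0.5822 0.1443 0.2684] circ ((288.0229187011719, 253.7210235595703), 17.025287628173828) ((0.5505309104919434, 0.11172265559434891), (0.06354442983865738, 0.06370922923088074), 72.5355453491211)
0.235 0.255 12 med [0.5223 0.0976 0.2493] min [0.5177 0.0813 0.2442] max [0.5408 0.137  0.2546] circ ((289.5, 261.5), 14.714038848876953) ((0.5271527767181396, 0.1075640544295311), (0.017606256529688835, 0.05658314377069473), 10.210677146911621)
0.205 0.235 745 med [0.5508 0.0994 0.2209] min [0.5088 0.0636 0.2052] max [0.601  0.161  0.2266] circ ((288.7882385253906, 255.08941650390625), 27.083251953125) ((0.5560889840126038, 0.11028464883565903), (0.08821996301412582, 0.0823611468076706), 77.35425567626953)
0.005 0.02 2376 med [0.5528 0.1124 0.0105] min [0.4846 0.0218 0.005 ] max [0.667  0.2043 0.02  ] circ ((292.0, 252.0), 52.32600021362305) ((0.5756760835647583, 0.11285409331321716), (0.1823240965604782, 0.18244096636772156), 0.13928180932998657)
[0.63743151 0.09018399 0.19703633]
[0.54839792 0.10841019 0.2964119 ]
```

View pics/top_crop0.png

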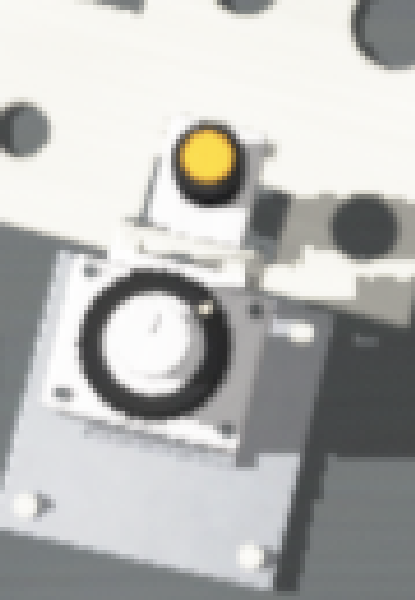

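View pics/scene_crop0.png

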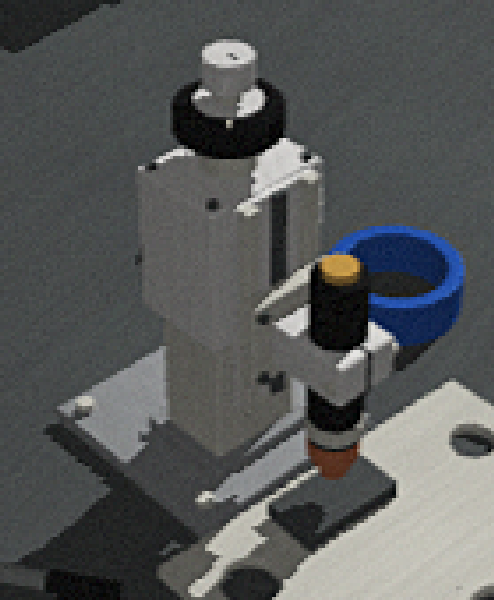

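The close crop confirms it: the dark bar lies under the copper nozzle, whose tip is near scene (355,304). Next is the gap, with the knob axis checked across both views.

```bash
python3 - <<'E'
from h import *
p=cv2.imread("pics/scene0.png"); D=np.load("scene0.npy"); W=dep("scene",D)
print("axis proj knob top", proj("scene",[.5503,.1115,.2945]), "wheel top",proj("scene",[.5503,.1115,.2645]))
yaw=np.radians(-13); T=np.array([.5503,.1115])+.092*np.array([np.cos(yaw),np.sin(yaw)])
for z in(.197,.06,.05,.045,.04,.035,.02): print(z,proj("scene",[*T,z]).round(1))
W2=dep("top",np.load("top0.npy"))
hs=cv2.cvtColor(p,cv2.COLOR_BGR2HSV)
x0,x1,y0,y1=325,385,280,330
c=p[y0:y1,x0:x1]; cv2.imwrite("pics/noz0.png",cv2.resize(c,None,fx=12,fy=12,interpolation=cv2.INTER_NEAREST))
for v in range(290,312): print(v,[tuple(p[v,u].tolist()) for u in (351,353,355,357,359)],W[v,355].round(4))
# yellow cap
m=cv2.inRange(cv2.cvtColor(cv2.imread("pics/top0.png"),cv2.COLOR_BGR2HSV),(15,120,120),(35,255,255)); v,u=np.nonzero(m); print("cap top",u.mean(),v.mean(),len(u),np.median(W2[m>0],0), ray("top",u.mean(),v.mean(),.198))
E
```

```text
axis proj knob top [323.40158878 185.08392458] wheel top [323.55202272 198.1675859 ]
0.197 [355.2 245.3]
0.06 [353.2 296. ]
0.05 [353.1 299.4]
0.045 [353. 301.]
0.04 [352.9 302.7]
0.035 [352.9 304.3]
0.02 [352.7 309.2]
290 [(10, 15, 15), (9, 9, 9), (14, 13, 13), (15, 14, 14), (0, 0, 2)] [0.6506 0.079  0.0922]
291 [(10, 9, 10), (5, 10, 7), (10, 12, 13), (2, 3, 3), (37, 39, 38)] [0.6497 0.0807 0.0875]
292 [(89, 93, 93), (64, 68, 64), (39, 43, 44), (84, 87, 86), (96, 101, 102)] [0.6501 0.0802 0.0853]
293 [(90, 99, 100), (92, 98, 97), (89, 94, 95), (92, 100, 99), (91, 94, 96)] [0.6515 0.078  0.0849]
294 [(87, 90, 93), (82, 90, 91), (95, 101, 104), (91, 98, 99), (92, 99, 98)] [0.6521 0.0772 0.083 ]
295 [(94, 99, 101), (96, 98, 100), (96, 103, 105), (97, 100, 101), (68, 70, 70)] [0.6504 0.0802 0.0769]
296 [(51, 50, 44), (77, 79, 79), (89, 95, 93), (62, 60, 61), (25, 28, 31)] [0.6519 0.0779 0.0766]
297 [(17, 28, 44), (22, 22, 19), (23, 20, 18), (17, 22, 29), (37, 48, 90)] [0.6509 0.0798 0.0717]
298 [(30, 51, 88), (30, 51, 92), (30, 50, 90), (30, 47, 89), (35, 50, 87)] [0.6514 0.079  0.0697]
[... 693 characters left out ...]
76, 73, 68), (77, 75, 72), (68, 70, 64), (73, 74, 69), (76, 77, 72)] [0.6399 0.1006 0.0218]
307 [(75, 73, 73), (77, 76, 70), (74, 72, 69), (71, 71, 68), (70, 70, 65)] [0.6405 0.0998 0.0197]
308 [(67, 67, 65), (73, 72, 70), (78, 80, 74), (71, 73, 69), (78, 74, 71)] [0.6429 0.0958 0.0213]
309 [(75, 74, 69), (73, 72, 70), (76, 76, 73), (75, 76, 72), (77, 76, 73)] [0.6442 0.0937 0.0207]
310 [(74, 73, 71), (70, 71, 66), (75, 73, 71), (73, 74, 70), (78, 77, 73)] [0.6457 0.0912 0.0205]
311 [(72, 70, 66), (68, 68, 63), (71, 71, 70), (75, 75, 71), (72, 73, 71)] [0.6481 0.0873 0.0221]
cap top 299.3805309734513 213.41592920353983 113 [0.63907676 0.09217644 0.19629431] [0.63848526 0.0914472  0.198     ]
```

View pics/noz0.png

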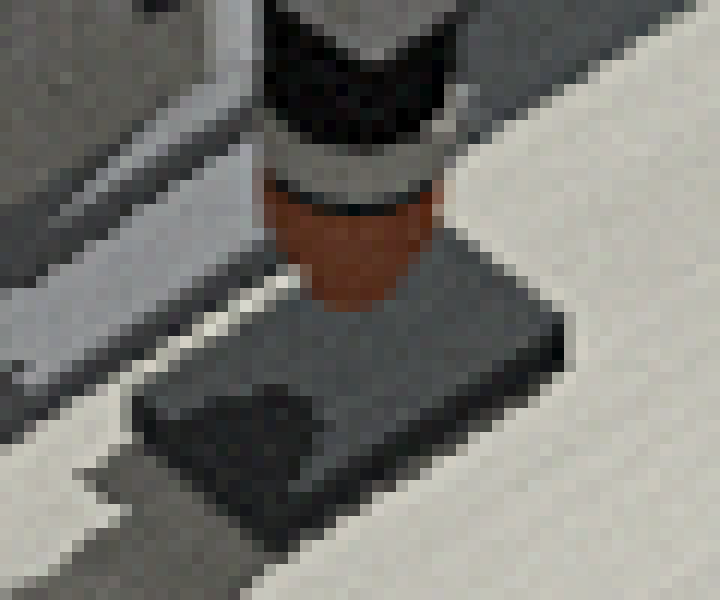

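```bash
python3 - <<'E'
from h import *
f,cx,cy,R,t=K("scene"); o=-R.T@t; print(o)
T=np.array([.6395,.0910]); d=o[:2]-T; d/=np.linalg.norm(d)
for g in(17,19,21,23,25): print(g,proj("scene",[*(T+.0085*d),.020+g/1000]).round(2))
# block corners at z=.02
for c in((325+565/12,280+312/12),(325+133/12,280+398/12),(325+270/12,280+530/12)): print(ray("scene",c[0]-.5,c[1]-.5,.02).round(4))
p=cv2.imread("pics/top0.png")
# mark on knob in top
c=p[228:280,262:314]; cv2.imwrite("pics/knob0.png",cv2.resize(c,None,fx=11,fy=11,interpolation=cv2.INTER_CUBIC))
E
```

```text
[ 0.99879972 -0.52415613  0.73880488]
17 [352.64 306.32]
19 [352.67 305.66]
21 [352.7  304.99]
23 [352.72 304.33]
25 [352.75 303.66]
[0.6686 0.1243 0.02  ]
[0.6147 0.0609 0.02  ]
[0.6526 0.0477 0.02  ]
```

View pics/knob0.png

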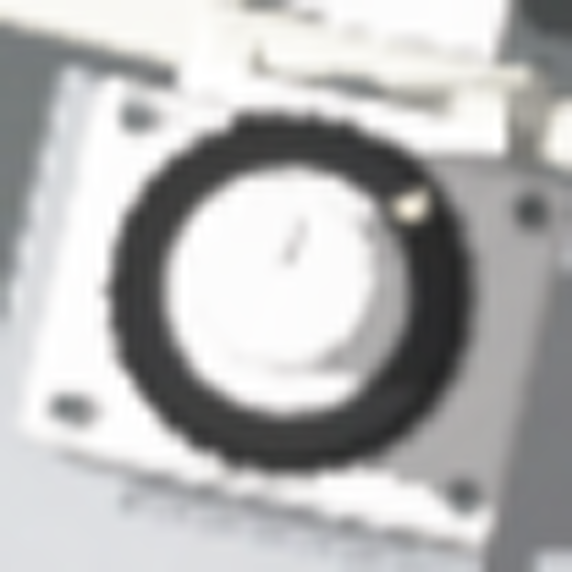

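Estimates so far:
- Knob axis about (0.551, 0.112), taking the mean of both views, which differ by about 2 mm.
- Knob top 0.2945, wheel top 0.2645, gap about 19 mm.

The wheel then needs about 1.9 rad clockwise, which is a positive twist. I'll go round the base on an arc and rise on the way.

Call:
apply_moves(commands=[{"dp": [1,-0.6,-0.4],"twist": 0,"gripper": -1},{"dp": [1,-0.6,-0.4],"twist": 0,"gripper": -1},{"dp": [1,-0.6,-0.4],"twist": 0,"gripper": -1},{"dp": [1,-0.6,-0.4],"twist": 0,"gripper": -1},{"dp": [1,-0.6,-0.4],"twist": 0,"gripper": -1}])

```text
t: 0.72
tool_pos: [0.2689, -0.55, 0.2811]
eef_rot: [[0.969, 0.245, -0.0], [0.245, -0.969, 0.001], [-0.0, -0.001, -1.0]]
contact_force: [0.5, -0.2, 0.5]
width: 0.085
```

Call:
apply_moves(commands=[{"dp": [1,-0.6,-0.4],"twist": 0,"gripper": -1},{"dp": [1,-0.6,-0.4],"twist": 0,"gripper": -1},{"dp": [1,-0.6,-0.4],"twist": 0,"gripper": -1},{"dp": [1,-0.6,-0.4],"twist": 0,"gripper": -1},{"dp": [1,-0.6,-0.4],"twist": 0,"gripper": -1}])

```text
t: 1.35
tool_pos: [0.3716, -0.4467, 0.3312]
eef_rot: [[0.969, 0.245, -0.001], [0.245, -0.969, 0.001], [-0.0, -0.001, -1.0]]
contact_force: [0.5, -0.1, -0.5]
width: 0.0853
```

Call:
apply_moves(commands=[{"dp": [1,-0.6,-0.4],"twist": 0,"gripper": -1},{"dp": [1,-0.6,-0.4],"twist": 0,"gripper": -1},{"dp": [1,-0.6,-0.4],"twist": 0,"gripper": -1},{"dp": [1,-0.6,-0.4],"twist": 0,"gripper": -1},{"dp": [1,-0.6,0],"twist": 0,"gripper": -1}])

```text
t: 1.98
tool_pos: [0.4747, -0.3437, 0.3718]
eef_rot: [[0.969, 0.245, 0.001], [0.245, -0.969, -0.001], [0.001, 0.001, -1.0]]
contact_force: [-0.4, -0.8, 0.7]
width: 0.0855
```

Call:
apply_moves(commands=[{"dp": [0.44,-1,0],"twist": 0,"gripper": -1},{"dp": [0.44,-1,0],"twist": 0,"gripper": -1},{"dp": [0.44,-1,0],"twist": 0,"gripper": -1},{"dp": [0.44,-1,0],"twist": 0,"gripper": -1},{"dp": [0.44,-1,0],"twist": 0,"gripper": -1}])

```text
t: 2.6
tool_pos: [0.4964, -0.2086, 0.3709]
eef_rot: [[0.969, 0.245, -0.001], [0.245, -0.969, 0.0], [-0.001, -0.0, -1.0]]
contact_force: [0.6, 0.5, -0.6]
width: 0.0851
```

Call:
apply_moves(commands=[{"dp": [0.44,-1,0],"twist": 0,"gripper": -1},{"dp": [0.44,-1,0],"twist": 0,"gripper": -1},{"dp": [0.44,-1,0],"twist": 0,"gripper": -1},{"dp": [0.44,-1,0],"twist": 0,"gripper": -1},{"dp": [0.44,-1,0],"twist": 0,"gripper": -1}])

```text
t: 3.22
tool_pos: [0.5191, -0.0741, 0.3709]
eef_rot: [[0.969, 0.245, -0.001], [0.245, -0.969, -0.0], [-0.001, -0.0, -1.0]]
contact_force: [0.1, -0.2, 0.3]
width: 0.0852
```

Call:
apply_moves(commands=[{"dp": [0.44,-1,0],"twist": 0,"gripper": -1},{"dp": [0.44,-1,0],"twist": 0,"gripper": -1},{"dp": [0.44,-1,0],"twist": 0,"gripper": -1},{"dp": [0.44,-1,0],"twist": 0,"gripper": -1},{"dp": [0.44,-1,0],"twist": 0,"gripper": -1}])

```text
t: 3.85
tool_pos: [0.5417, 0.0605, 0.3709]
eef_rot: [[0.969, 0.245, -0.001], [0.245, -0.969, -0.0], [-0.001, 0.0, -1.0]]
contact_force: [-0.5, -0.1, -0.5]
width: 0.0855
```

Call:
apply_moves(commands=[{"dp": [0.44,-1,0],"twist": 0,"gripper": -1},{"dp": [0.4,-0.9,0],"twist": 0,"gripper": -1},{"dp": [0,0,0],"twist": -1,"gripper": -1},{"dp": [0,0,0],"twist": -1,"gripper": -1},{"dp": [0,0,0],"twist": -1,"gripper": -1}])

```text
t: 4.47
tool_pos: [0.5504, 0.1109, 0.3708]
eef_rot: [[0.783, 0.622, -0.001], [0.622, -0.783, -0.0], [-0.001, -0.0, -1.0]]
contact_force: [-1.0, 0.3, -0.1]
width: 0.0855
```

Call:
apply_moves(commands=[{"dp": [0,0,0],"twist": -1,"gripper": -1},{"dp": [0,0,0],"twist": -1,"gripper": -1},{"dp": [0,0,0],"twist": -1,"gripper": -1},{"dp": [0,0,0],"twist": -1,"gripper": -1},{"dp": [0,0,0],"twist": -1,"gripper": -1}])

```text
t: 5.1
tool_pos: [0.5504, 0.1108, 0.3708]
eef_rot: [[0.2, 0.98, -0.001], [0.98, -0.2, -0.0], [-0.001, -0.001, -1.0]]
contact_force: [-0.5, -0.8, 0.3]
width: 0.0854
```

```bash
python3 - <<'E'
from h import *
s=r.observe(); print(s['t'],np.round(s['joint_pos'],3),s['tool_pos'],np.round(s['eef_rot'],3).tolist())
E
```

```text
5.1 [ 0.294  0.262 -0.709  1.575  0.173  1.37  -0.635] [0.55038458 0.11075311 0.37079619] [[0.2, 0.98, -0.001], [0.98, -0.2, -0.0], [-0.001, -0.001, -1.0]]
```

Call:
apply_moves(commands=[{"dp": [0,0,0],"twist": -1,"gripper": -1},{"dp": [0,0,0],"twist": -1,"gripper": -1},{"dp": [0,0,0],"twist": -1,"gripper": -1},{"dp": [0,0,0],"twist": -1,"gripper": -1},{"dp": [0,0,0],"twist": -1,"gripper": -1}])

```text
t: 5.72
tool_pos: [0.5504, 0.1107, 0.3708]
eef_rot: [[-0.477, 0.879, -0.001], [0.879, 0.477, -0.0], [0.0, -0.001, -1.0]]
contact_force: [0.0, 0.6, 0.4]
width: 0.0853
```

```bash
python3 - <<'E'
from h import *
s=r.observe(); print(s['t'],np.round(s['joint_pos'],3),s['tool_pos'])
for n in ("scene","top"):
    p,d=r.grab_frame(n); cv2.imwrite(f"pics/{n}1.png",p[:,:,::-1]);np.save(n+"1.npy",d)
p=cv2.imread("pics/scene1.png")[90:240,250:400]; cv2.imwrite("pics/s1c.png",cv2.resize(p,None,fx=4,fy=4,interpolation=cv2.INTER_NEAREST))
p=cv2.imread("pics/top1.png")[190:310,230:350]; cv2.imwrite("pics/t1c.png",cv2.resize(p,None,fx=5,fy=5,interpolation=cv2.INTER_NEAREST))
for z in(.371,.384): print(z,proj("scene",[*s['tool_pos'][:2],z]),proj("top",[*s['tool_pos'][:2],z]))
E
```

```text
5.725 [ 0.379  0.286 -0.828  1.571  0.214  1.379  0.027] [0.55040036 0.11074331 0.37083183]
0.371 [322.80097777 149.37897575] [285.84277814 248.13370724]
0.384 [322.72465538 142.89383471] [285.47664227 247.4021947 ]
```

View pics/s1c.png

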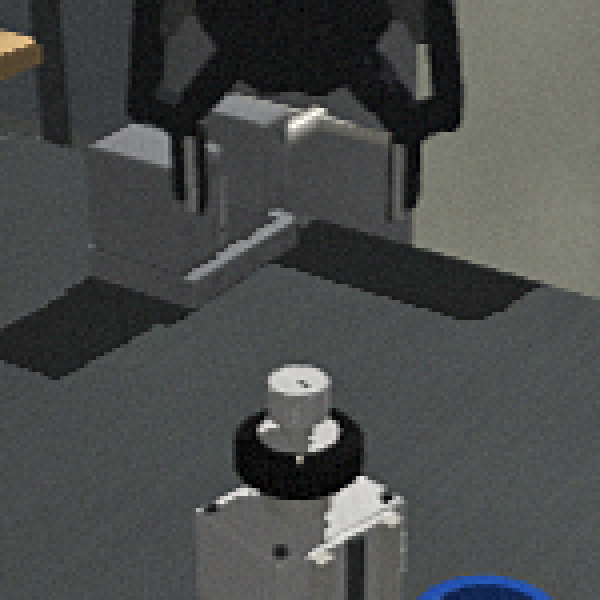

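View pics/t1c.png

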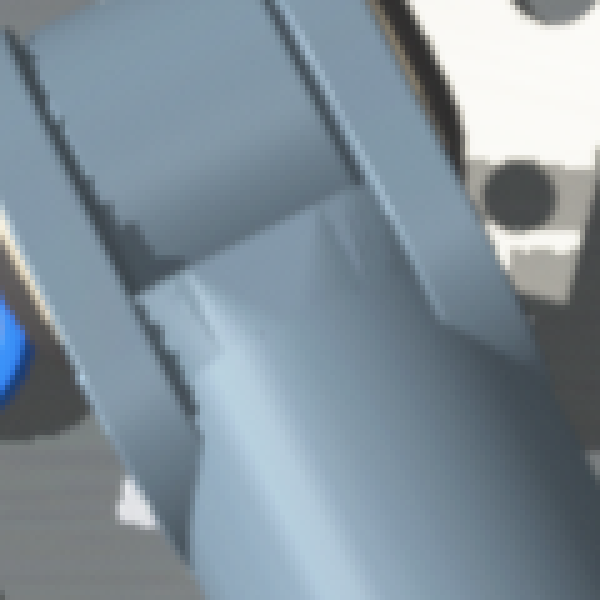

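The scene crop puts the fingertip midpoint at about (323.5,142.5), where the calibration predicts (322.7,142.9). The knob is at (324.4,184.5). That leaves a centring error of about 1 mm. I'll twist further, then descend over the wheel.

Call:
apply_moves(commands=[{"dp": [0,0,0],"twist": -1,"gripper": -1},{"dp": [0,0,0],"twist": -1,"gripper": -1},{"dp": [0,0,0],"twist": -1,"gripper": -1},{"dp": [0,0,0],"twist": -1,"gripper": -1},{"dp": [0,0,0],"twist": -1,"gripper": -1}])

```text
t: 6.45
tool_pos: [0.5505, 0.1108, 0.371]
eef_rot: [[-0.929, 0.37, -0.0], [0.37, 0.929, -0.0], [0.0, -0.001, -1.0]]
contact_force: [0.5, -0.1, -0.4]
width: 0.0855
```

Call:
apply_moves(commands=[{"dp": [0,0.05,0.8],"twist": 0,"gripper": -1},{"dp": [0,0,0.8],"twist": 0,"gripper": -1},{"dp": [0,0,0.8],"twist": 0,"gripper": -1},{"dp": [0,0,0.6],"twist": 0,"gripper": -1},{"dp": [0,0,0.6],"twist": 0,"gripper": -1}])

```text
t: 7.08
tool_pos: [0.5512, 0.1121, 0.2806]
eef_rot: [[-0.928, 0.372, 0.0], [0.372, 0.928, -0.0], [-0.0, -0.0, -1.0]]
contact_force: [-0.2, -0.6, 0.1]
width: 0.0856
```

```bash
python3 - <<'E'
from h import *
s=r.observe(); print(s['t'],np.round(s['joint_pos'],3),s['tool_pos'])
n="scene"
p,d=r.grab_frame(n); cv2.imwrite(f"pics/{n}2.png",p[:,:,::-1])
p=cv2.imread("pics/scene2.png")[130:230,270:370]; cv2.imwrite("pics/s2c.png",cv2.resize(p,None,fx=6,fy=6,interpolation=cv2.INTER_NEAREST))
E
```

```text
7.075 [ 0.441  0.384 -0.936  1.704  0.327  1.22   0.615] [0.55116662 0.1120811  0.28060562]
```

View pics/s2c.png

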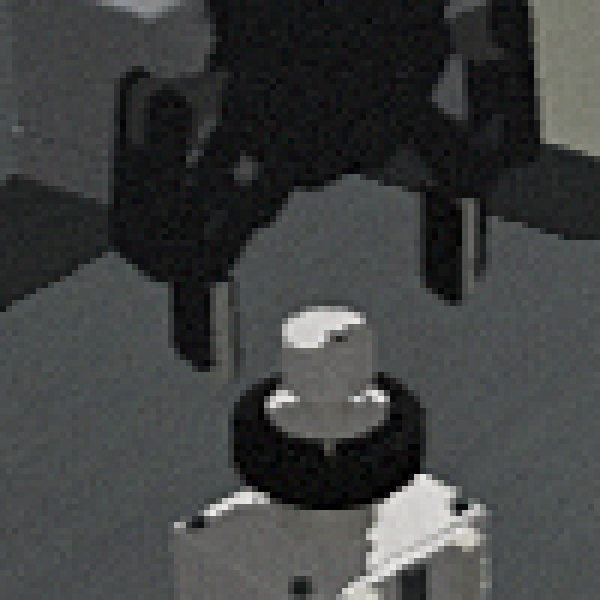

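The fingers straddle the knob: finger inner edges at crop 238 and 422, knob centre at 328. I'll go down to wheel grip height and close.

Call:
apply_moves(commands=[{"dp": [0,0,0.7],"twist": 0,"gripper": -1},{"dp": [0,0,0.7],"twist": 0,"gripper": -1},{"dp": [0,0,0.5],"twist": 0,"gripper": -1},{"dp": [0,0,0],"twist": 0,"gripper": -0.5},{"dp": [0,0,0],"twist": 0,"gripper": 0}])

```text
t: 7.75
tool_pos: [0.5505, 0.111, 0.234]
eef_rot: [[-0.928, 0.372, -0.002], [0.372, 0.928, -0.003], [0.001, -0.003, -1.0]]
contact_force: [-2.8, -1.9, 1.9]
width: 0.0623
```

Call:
apply_moves(commands=[{"dp": [0,0,0],"twist": 0,"gripper": 0},{"dp": [0,0,0],"twist": 0,"gripper": 0},{"dp": [0,0,0],"twist": 0,"gripper": 0},{"dp": [0,0,0],"twist": 0,"gripper": 0},{"dp": [0,0,0],"twist": 0,"gripper": 0}])

```text
t: 8.38
tool_pos: [0.5505, 0.111, 0.234]
eef_rot: [[-0.928, 0.372, -0.001], [0.372, 0.928, -0.003], [0.0, -0.003, -1.0]]
contact_force: [-5.1, -4.0, 2.2]
width: 0.0625
```

```bash
python3 - <<'E'
from h import *
s=r.observe(); print({k:np.round(v,4).tolist() for k,v in s.items()})
n="scene"
p,d=r.grab_frame(n); cv2.imwrite(f"pics/{n}3.png",p[:,:,::-1])
p=cv2.imread("pics/scene3.png")[130:230,270:370]; cv2.imwrite("pics/s3c.png",cv2.resize(p,None,fx=6,fy=6,interpolation=cv2.INTER_NEAREST))
E
```

```text
{'t': 8.375, 'joint_pos': [0.4199, 0.425, -0.9139, 1.7654, 0.3701, 1.1364, 0.5787], 'joint_velocities': [-0.0001, 0.0, 0.0009, -0.0003, -0.0005, -0.0018, -0.0007], 'effort': [-1.525, -36.6559, -9.1504, -23.549, -0.3563, -1.7579, -0.0617], 'tool_pos': [0.5505, 0.111, 0.234], 'eef_rot': [[-0.9283, 0.3718, -0.0014], [0.3718, 0.9283, -0.0026], [0.0003, -0.0029, -1.0]], 'contact_force': [-5.074, -4.0477, 2.1537], 'wrist_torque': [-1.0644, 0.8675, 0.0634], 'width': 0.0625}
```

View pics/s3c.png

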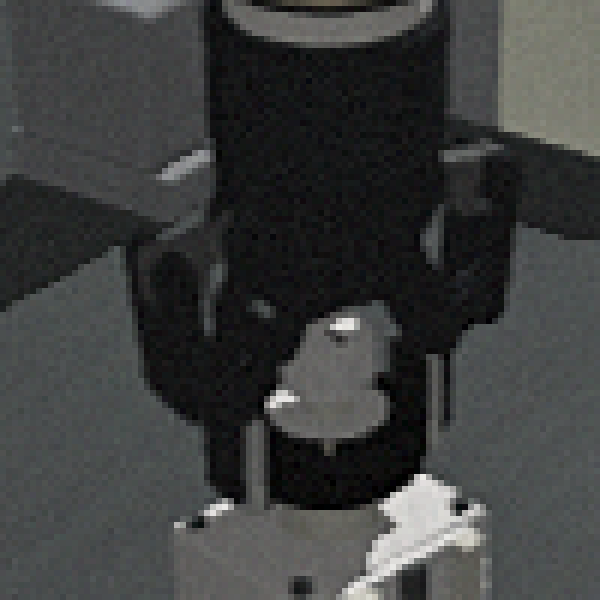

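The wheel is gripped (width 62.5 mm, forces about 6 N). I'll relieve the small offset and turn.

Call:
apply_moves(commands=[{"dp": [0,-0.04,0],"twist": 0,"gripper": 0.2},{"dp": [0,0,0],"twist": 0.5,"gripper": 0.2},{"dp": [0,0,0],"twist": 0.5,"gripper": 0.2},{"dp": [0,0,0],"twist": 1,"gripper": 0.2},{"dp": [0,0,0],"twist": 1,"gripper": 0.2}])

```text
t: 9.05
tool_pos: [0.5502, 0.1106, 0.234]
eef_rot: [[-0.695, 0.719, -0.001], [0.719, 0.695, -0.002], [-0.001, -0.002, -1.0]]
contact_force: [-3.3, -3.3, 2.4]
width: 0.0624
```

```bash
cat > st.py <<'E'
from h import *
import sys
s=r.observe(); R=s['eef_rot']; print(s['t'],"yaw",np.degrees(np.arctan2(R[1][0],R[0][0])).round(2),"p",np.round(s['tool_pos'],4),"F",np.round(s['contact_force'],1),"T",np.round(s['wrist_torque'],3),"j7",np.round(s['joint_pos'][6],3),"w",round(float(s['width']),4))
if len(sys.argv)>1:
    p,d=r.grab_frame("scene"); n=sys.argv[1]; cv2.imwrite(f"pics/s{n}.png",p[:,:,::-1]); np.save(f"s{n}.npy",d)
    x0,y0,x1,y1=270,170,390,330
    cv2.imwrite(f"pics/s{n}c.png",cv2.resize(p[y0:y1,x0:x1,::-1],None,fx=3.75,fy=3.75,interpolation=cv2.INTER_NEAREST))
E
python3 st.py 4
```

```text
9.05 yaw 134.02 p [0.5502 0.1106 0.234 ] F [-3.3 -3.3  2.4] T [-0.903  1.078  0.435] j7 0.204 w 0.0624
```

View pics/s4c.png

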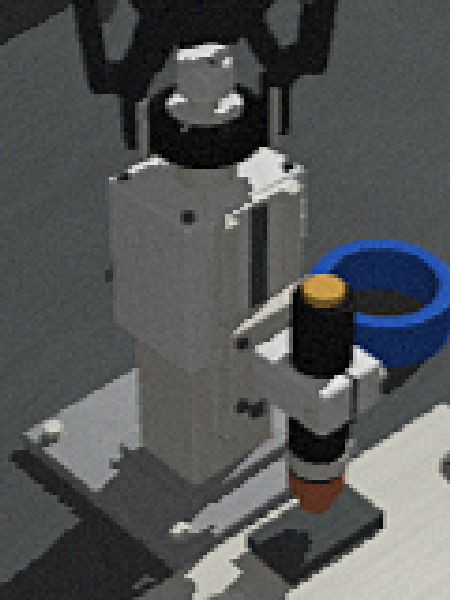

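The torch is coming down and the wheel is turning with the grip (torque about 0.44 N m). Continuing.

Call:
apply_moves(commands=[{"dp": [0,0,0],"twist": 1,"gripper": 0.2},{"dp": [0,0,0],"twist": 1,"gripper": 0.2},{"dp": [0,0,0],"twist": 1,"gripper": 0.2},{"dp": [0,0,0],"twist": 1,"gripper": 0.2},{"dp": [0,0,0],"twist": 1,"gripper": 0.2}])

```text
t: 9.72
tool_pos: [0.5495, 0.1103, 0.234]
eef_rot: [[-0.072, 0.997, -0.003], [0.997, 0.072, -0.003], [-0.002, -0.003, -1.0]]
contact_force: [-6.7, -5.3, 5.2]
width: 0.0627
```

Call:
apply_moves(commands=[{"dp": [0,0,0],"twist": 1,"gripper": 0.2},{"dp": [0,0,0],"twist": 1,"gripper": 0.2},{"dp": [0,0,0],"twist": 0.5,"gripper": 0.2},{"dp": [0,0,0],"twist": 0,"gripper": 0.2},{"dp": [0,0,0],"twist": 0,"gripper": 0.2}])

```text
t: 10.35
tool_pos: [0.549, 0.1104, 0.234]
eef_rot: [[0.273, 0.962, -0.004], [0.962, -0.273, -0.002], [-0.003, -0.003, -1.0]]
contact_force: [-7.7, -5.0, 5.5]
width: 0.0628
```

```bash
python3 st.py 5; python3 - <<'E'
import cv2
p=cv2.imread("pics/s5.png")[280:330,325:385]; cv2.imwrite("pics/noz5.png",cv2.resize(p,None,fx=12,fy=12,interpolation=cv2.INTER_NEAREST))
import numpy as np
for n in("scene0","s4","s5"):
    q=cv2.imread(f"pics/{n}.png").astype(float)
    rr=(q[295:325,:,2]-q[295:325,:,0])[:,350:360].mean(1)
    print(n,[int(x) for x in rr])
    m=cv2.inRange(cv2.cvtColor(q.astype(np.uint8),cv2.COLOR_BGR2HSV),(15,120,100),(35,255,255)); m[:230]=0;m[300:]=0; v,u=np.nonzero(m[:,340:375]); print(len(v),u.mean()+340,v.mean())
E
```

```text
10.35 yaw 74.18 p [0.549  0.1104 0.234 ] F [-7.7 -5.   5.5] T [-0.822  1.806 -0.349] j7 -0.748 w 0.0628
scene0 [6, 0, 17, 58, 56, 55, 52, 48, 40, 36, 15, -4, -4, -3, -3, -4, -3, -4, -3, -2, -3, -3, -2, -1, -1, 2, 4, 5, 8, 9]
67 355.95522388059703 245.0597014925373
s4 [7, 5, 2, 15, 58, 58, 57, 53, 50, 42, 37, 18, -5, -4, -3, -4, -3, -3, -3, -2, -3, -3, -2, -1, 0, 1, 4, 6, 7, 11]
73 356.1095890410959 246.6027397260274
s5 [0, 5, 6, 5, 5, 0, 19, 60, 57, 55, 54, 47, 41, 34, 15, -2, -3, -4, -3, -2, -2, -2, -2, -1, 0, 1, 5, 6, 8, 10]
72 355.6666666666667 250.11111111111111
```

View pics/noz5.png

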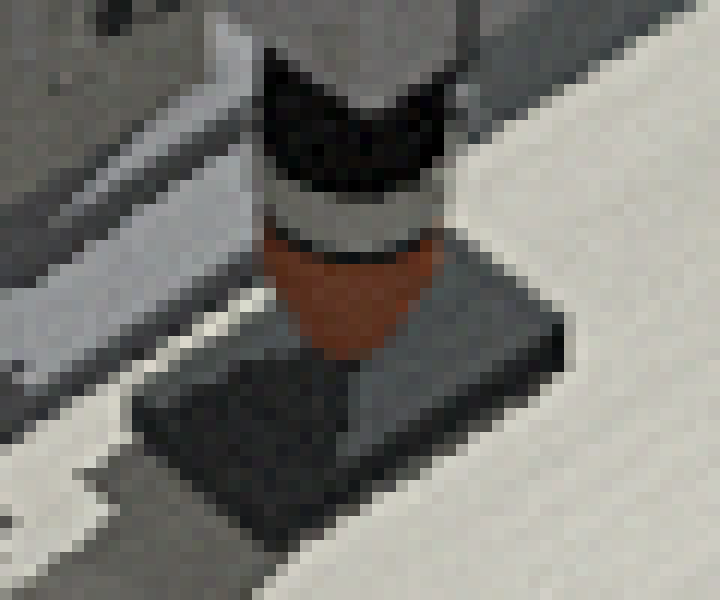

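The nozzle has moved down about 4.0 px, where 84° of turn predicts 3.9, so there is no slip. The gap is now about 7.3 mm, so about 24° more.

Call:
apply_moves(commands=[{"dp": [0,0,0],"twist": 0.7,"gripper": 0.2},{"dp": [0,0,0],"twist": 0.8,"gripper": 0.2},{"dp": [0,0,0],"twist": 0.8,"gripper": 0.2},{"dp": [0,0,0],"twist": 0.7,"gripper": 0.2},{"dp": [0,0,0],"twist": 0,"gripper": 0.2}])

```text
t: 11.02
tool_pos: [0.5486, 0.1106, 0.234]
eef_rot: [[0.641, 0.768, -0.005], [0.768, -0.641, -0.001], [-0.004, -0.003, -1.0]]
contact_force: [-8.6, -3.9, 6.1]
width: 0.0627
```

```bash
python3 st.py 6; python3 - <<'E'
from h import *
p=cv2.imread("pics/s6.png")[280:330,325:385]; cv2.imwrite("pics/noz6.png",cv2.resize(p,None,fx=12,fy=12,interpolation=cv2.INTER_NEAREST))
q=cv2.imread("pics/s6.png").astype(float)
W=dep("scene",np.load("s6.npy"))
for v in range(303,316): print(v,[int(q[v,u,2]-q[v,u,0]) for u in range(350,360)],W[v,354].round(4))
E
```

```text
11.025 yaw 50.14 p [0.5486 0.1106 0.234 ] F [-8.6 -3.9  6.1] T [-0.572  2.029 -0.55 ] j7 -1.138 w 0.0627
303 [58, 58, 58, 59, 59, 64, 59, 57, 57, 57] [0.6489 0.0801 0.0528]
304 [58, 57, 60, 58, 63, 56, 58, 57, 56, 57] [0.6492 0.0798 0.0501]
305 [55, 58, 59, 60, 57, 55, 58, 55, 60, 49] [0.6502 0.0782 0.049 ]
306 [56, 53, 57, 61, 58, 56, 53, 56, 70, 25] [0.6494 0.0798 0.0443]
307 [56, 56, 56, 56, 53, 60, 57, 57, 30, 1] [0.65   0.0789 0.0423]
308 [49, 56, 56, 57, 56, 55, 58, 36, 4, -7] [0.6493 0.0803 0.0378]
309 [17, 52, 59, 54, 56, 60, 51, 9, -6, -5] [0.6457 0.0867 0.0273]
310 [-6, 9, 36, 48, 49, 40, 6, -4, -5, -3] [0.6464 0.0856 0.0256]
311 [-2, -8, 1, 1, -1, -4, -11, -7, -6, -4] [0.6453 0.0877 0.0201]
312 [1, -2, -4, -4, -7, -5, -4, -3, -4, -5] [0.649  0.0816 0.0244]
313 [3, -2, -7, -2, -4, -8, -5, -3, -9, -6] [0.6492 0.0813 0.0216]
314 [-3, -2, -3, -1, -4, 1, -7, -2, -5, -3] [0.65   0.0802 0.02  ]
315 [-3, -1, -8, -2, 0, -4, -6, -5, -1, -3] [0.6524 0.0762 0.0217]
```

View pics/noz6.png

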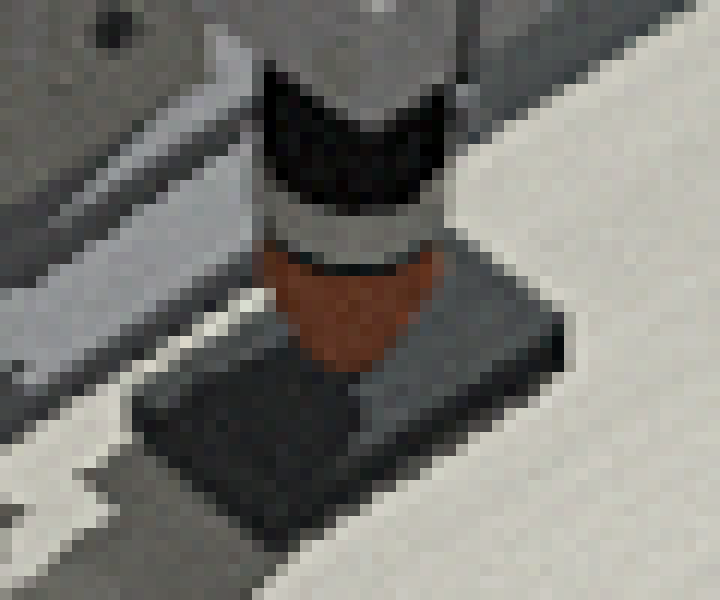

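The nozzle edge is at row 310.35, which gives a gap of about 4.5 mm. Depth on the same pixels agrees to about 1 mm. The TCP arc during the turn puts the knob axis at about (0.5496, 0.1115). Now I'll release and rise to the fine knob.

Call:
apply_moves(commands=[{"dp": [0,0,0],"twist": 0,"gripper": -1},{"dp": [0,0,0],"twist": 0,"gripper": -1},{"dp": [0,0,0],"twist": 0,"gripper": -1},{"dp": [0,0,0],"twist": 0,"gripper": -1},{"dp": [0,0,-0.4],"twist": 0,"gripper": -1}])

```text
t: 11.7
tool_pos: [0.5504, 0.1111, 0.2435]
eef_rot: [[0.64, 0.768, -0.001], [0.768, -0.64, -0.0], [-0.001, -0.001, -1.0]]
contact_force: [0.6, -0.1, 0.2]
width: 0.0855
```

Call:
apply_moves(commands=[{"dp": [0,0,-0.8],"twist": 0,"gripper": -1},{"dp": [0,0,-0.8],"twist": 0,"gripper": -1},{"dp": [0,0,-0.6],"twist": 0,"gripper": -1},{"dp": [0,0,0],"twist": -1,"gripper": -1},{"dp": [0,0,0],"twist": -1,"gripper": -1}])

```text
t: 12.32
tool_pos: [0.5508, 0.1112, 0.2995]
eef_rot: [[0.399, 0.917, 0.001], [0.917, -0.399, -0.0], [0.0, 0.001, -1.0]]
contact_force: [0.1, 0.8, -0.8]
width: 0.0852
```

```bash
python3 st.py 7; python3 - <<'E'
from h import *
p=cv2.imread("pics/s7.png")[280:330,325:385]; cv2.imwrite("pics/noz7.png",cv2.resize(p,None,fx=12,fy=12,interpolation=cv2.INTER_NEAREST))
q=cv2.imread("pics/s7.png").astype(float)
for v in range(308,313): print(v,[int(q[v,u,2]-q[v,u,0]) for u in range(350,360)])
E
```

```text
12.325 yaw 66.46 p [0.5508 0.1112 0.2995] F [ 0.1  0.8 -0.8] T [-0.004 -0.01  -0.013] j7 -0.835 w 0.0852
308 [50, 57, 55, 52, 54, 55, 58, 39, -1, -7]
309 [13, 51, 59, 56, 55, 60, 54, 12, -8, -5]
310 [0, 11, 37, 53, 50, 35, 3, -6, -2, -3]
311 [-3, -6, 0, -4, -3, -5, -9, -8, -4, -3]
312 [1, -4, -1, -7, -4, -8, -4, -3, -7, -6]
```

View pics/s7c.png

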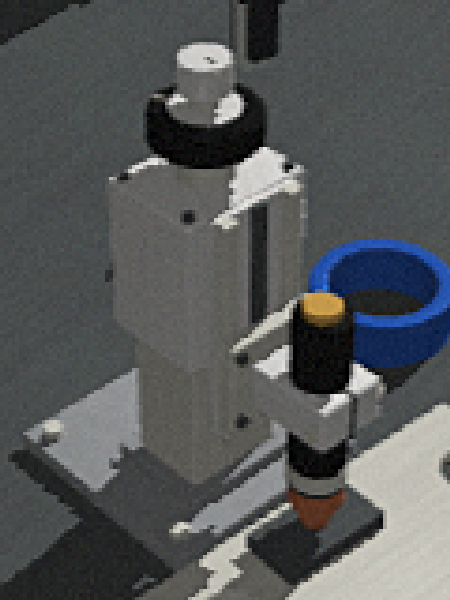

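The release left the torch in place, with the edge still at row 310.35. I'll twist back for stroke, centre and descend onto the fine knob.

Call:
apply_moves(commands=[{"dp": [0,0,0],"twist": -1,"gripper": -1},{"dp": [0,0,0],"twist": -1,"gripper": -1},{"dp": [0,0,0],"twist": -1,"gripper": -1},{"dp": [0,0,0],"twist": -1,"gripper": -1},{"dp": [0,0,0],"twist": -1,"gripper": -1}])

```text
t: 13.0
tool_pos: [0.5508, 0.1111, 0.299]
eef_rot: [[-0.281, 0.96, 0.0], [0.96, 0.281, -0.0], [-0.0, 0.0, -1.0]]
contact_force: [0.0, 0.9, -0.2]
width: 0.0854
```

Call:
apply_moves(commands=[{"dp": [0,0,0],"twist": -1,"gripper": -1},{"dp": [0,0,0],"twist": -1,"gripper": -1},{"dp": [0,0,0],"twist": -1,"gripper": -1},{"dp": [0,0,0],"twist": -1,"gripper": -1},{"dp": [0,0,0],"twist": -1,"gripper": -1}])

```text
t: 13.62
tool_pos: [0.5508, 0.1111, 0.2991]
eef_rot: [[-0.832, 0.554, 0.0], [0.554, 0.832, -0.0], [-0.0, -0.0, -1.0]]
contact_force: [-0.3, -0.7, -0.5]
width: 0.0856
```

Call:
apply_moves(commands=[{"dp": [0,0,0],"twist": -1,"gripper": -1},{"dp": [0,0,0],"twist": -1,"gripper": -1},{"dp": [0.04,0,0],"twist": 0,"gripper": -1},{"dp": [0,0,0.6],"twist": 0,"gripper": -0.5},{"dp": [0,0,0.66],"twist": 0,"gripper": 0}])

```text
t: 14.25
tool_pos: [0.5495, 0.1113, 0.2661]
eef_rot: [[-0.952, 0.307, -0.0], [0.307, 0.952, -0.001], [0.0, -0.001, -1.0]]
contact_force: [0.7, 0.0, 0.2]
width: 0.052
```

```bash
python3 st.py 8
```

```text
14.25 yaw 162.11 p [0.5495 0.1113 0.2661] F [0.7 0.  0.2] T [-0.006  0.007  0.005] j7 0.702 w 0.052
```

View pics/s8c.png

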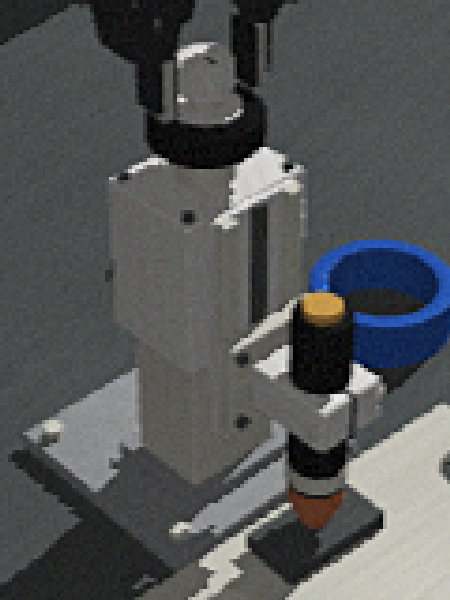

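Call:
apply_moves(commands=[{"dp": [0,0,-0.06],"twist": 0,"gripper": 0.2},{"dp": [0,0,0],"twist": 0,"gripper": 0.6},{"dp": [0,0,0],"twist": 0,"gripper": 0.6},{"dp": [0,0,0],"twist": 0,"gripper": 0.6},{"dp": [0,0,0],"twist": 0,"gripper": 0.6}])

```text
t: 14.92
tool_pos: [0.5496, 0.1114, 0.2688]
eef_rot: [[-0.952, 0.306, -0.0], [0.306, 0.952, -0.0], [0.0, -0.0, -1.0]]
contact_force: [-0.9, -0.6, -1.2]
width: 0.0283
```

```bash
python3 st.py 9; python3 - <<'E'
import cv2
p=cv2.imread("pics/s9.png")[150:230,280:370]; cv2.imwrite("pics/s9k.png",cv2.resize(p,None,fx=7,fy=7,interpolation=cv2.INTER_NEAREST))
E
```

```text
14.925 yaw 162.19 p [0.5496 0.1114 0.2688] F [-0.9 -0.6 -1.2] T [-0.113  0.256 -0.019] j7 0.705 w 0.0283
```

View pics/s9k.png

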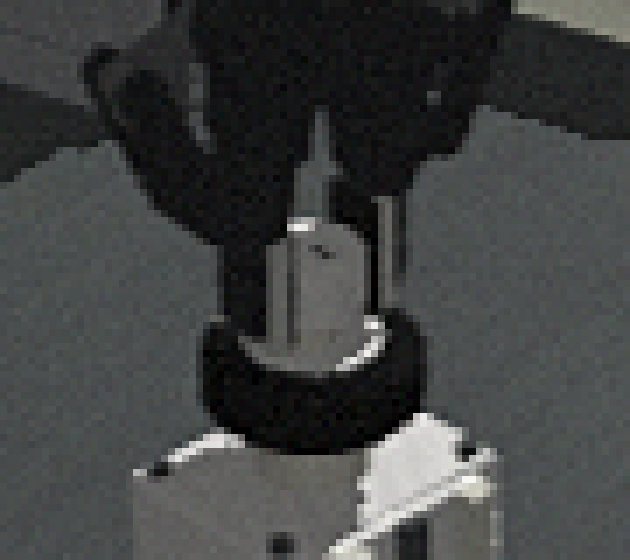

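The fine knob is gripped at width 28.3 mm with forces near zero. I'll turn clockwise, following down 0.35 mm per 8°.

Call:
apply_moves(commands=[{"dp": [0,0,0.014],"twist": 1,"gripper": 0.6},{"dp": [0,0,0.014],"twist": 1,"gripper": 0.6},{"dp": [0,0,0.014],"twist": 1,"gripper": 0.6},{"dp": [0,0,0.014],"twist": 1,"gripper": 0.6},{"dp": [0,0,0.014],"twist": 1,"gripper": 0.6}])

```text
t: 15.6
tool_pos: [0.5495, 0.1113, 0.2671]
eef_rot: [[-0.529, 0.848, -0.0], [0.848, 0.529, -0.001], [-0.0, -0.001, -1.0]]
contact_force: [-1.1, -1.6, -0.9]
width: 0.0284
```

```bash
python3 st.py 10; python3 st.py;python3 st.py 10b; python3 st.py
```

```text
15.6 yaw 121.97 p [0.5495 0.1113 0.2671] F [-1.1 -1.6 -0.9] T [-0.188  0.259  0.119] j7 0.062 w 0.0284
15.65 yaw 121.79 p [0.5496 0.1112 0.267 ] F [-1.6 -1.1 -1.7] T [-0.226  0.303 -0.164] j7 0.059 w 0.0279
15.65 yaw 121.79 p [0.5496 0.1112 0.267 ] F [-1.6 -1.1 -1.7] T [-0.226  0.303 -0.164] j7 0.059 w 0.0279
15.7 yaw 122.18 p [0.5496 0.1113 0.2671] F [-0.9 -0.7 -1.6] T [-0.266  0.297 -0.2  ] j7 0.065 w 0.0281
```

View pics/s10c.png

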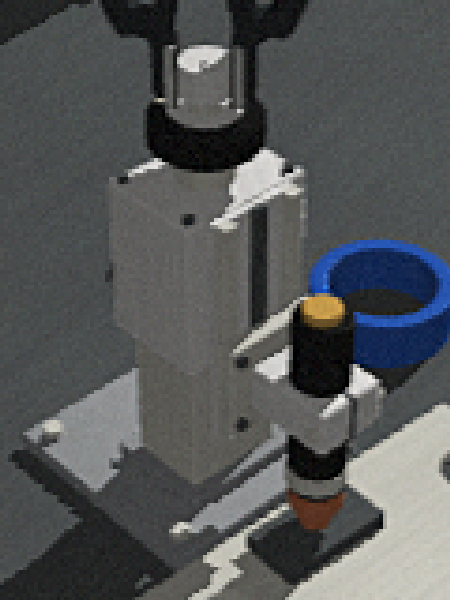

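Call:
apply_moves(commands=[{"dp": [0,0,0.01],"twist": 0.75,"gripper": 0.6},{"dp": [0,0,0.011],"twist": 0.75,"gripper": 0.6},{"dp": [0,0,0.01],"twist": 0.75,"gripper": 0.6},{"dp": [0,0,0.011],"twist": 0.75,"gripper": 0.6},{"dp": [0,0,0.01],"twist": 0.75,"gripper": 0.6}])

```text
t: 16.32
tool_pos: [0.5495, 0.1113, 0.2658]
eef_rot: [[-0.038, 0.999, -0.001], [0.999, 0.038, -0.001], [-0.001, -0.001, -1.0]]
contact_force: [-2.1, -1.2, -0.8]
width: 0.028
```

```bash
python3 st.py 11; python3 - <<'E'
from h import *
p=cv2.imread("pics/s11.png")[280:330,325:385]; cv2.imwrite("pics/noz11.png",cv2.resize(p,None,fx=12,fy=12,interpolation=cv2.INTER_NEAREST))
for n in("7","10","11"):
  q=cv2.imread(f"pics/s{n}.png").astype(float)
  for v in range(308,314): print(v,[int(q[v,u,2]-q[v,u,0]) for u in range(350,360)])
E
```

```text
16.325 yaw 92.19 p [0.5495 0.1113 0.2658] F [-2.1 -1.2 -0.8] T [-0.305  0.474  0.103] j7 -0.422 w 0.028
308 [50, 57, 55, 52, 54, 55, 58, 39, -1, -7]
309 [13, 51, 59, 56, 55, 60, 54, 12, -8, -5]
310 [0, 11, 37, 53, 50, 35, 3, -6, -2, -3]
311 [-3, -6, 0, -4, -3, -5, -9, -8, -4, -3]
312 [1, -4, -1, -7, -4, -8, -4, -3, -7, -6]
313 [1, 0, -2, 0, 0, -4, 0, -4, -5, -2]
308 [45, 54, 54, 58, 53, 57, 52, 51, 13, -7]
309 [39, 57, 56, 55, 57, 58, 62, 26, -6, -9]
310 [7, 44, 60, 62, 57, 57, 47, 7, -4, -3]
311 [-1, 0, 14, 13, 12, 2, -8, -5, -5, -6]
312 [-3, -1, -4, -2, -1, -4, -4, -9, -5, -8]
313 [0, 0, -2, -6, -2, -4, 2, -6, -5, -6]
308 [54, 55, 56, 60, 54, 57, 55, 58, 25, -6]
309 [46, 56, 55, 54, 58, 57, 59, 40, 2, -8]
310 [16, 49, 62, 56, 56, 57, 42, 6, -7, -8]
311 [-5, 7, 39, 44, 45, 36, 13, -8, -6, -3]
312 [-5, -7, 1, 2, -1, -4, 0, -4, -5, -8]
313 [-4, -3, -6, -4, -4, -3, -9, -9, -6, -2]
```

View pics/noz11.png

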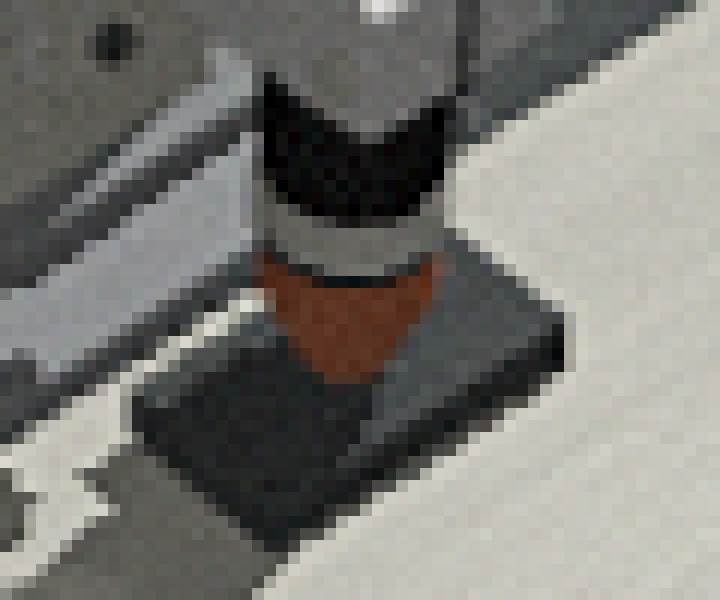

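The edge is now at row 311.3, with an estimated 1.5–2 mm left. From here I turn slowly and continuously and watch the twist torque.

Call:
apply_moves(commands=[{"dp": [0,0,0.002],"twist": 0.15,"gripper": 0.6},{"dp": [0,0,0.002],"twist": 0.15,"gripper": 0.6},{"dp": [0,0,0.002],"twist": 0.15,"gripper": 0.6},{"dp": [0,0,0.002],"twist": 0.15,"gripper": 0.6},{"dp": [0,0,0.002],"twist": 0.15,"gripper": 0.6}])

```text
t: 17.0
tool_pos: [0.5494, 0.1113, 0.2655]
eef_rot: [[0.067, 0.998, -0.001], [0.998, -0.067, -0.001], [-0.001, -0.001, -1.0]]
contact_force: [-4.8, -3.0, 0.5]
width: 0.0283
```

```bash
python3 st.py; python3 -c "
from h import *;print(np.round(r.observe()['effort'],3))"
```

```text
17.0 yaw 86.14 p [0.5494 0.1113 0.2655] F [-4.8 -3.   0.5] T [-0.503  0.95   0.183] j7 -0.521 w 0.0283
[-5.9000e-01 -3.7073e+01 -4.7050e+00 -2.5326e+01 -9.3000e-02 -1.5130e+00
 -1.5000e-02]
```

Call:
apply_moves(commands=[{"dp": [0,0,0.002],"twist": 0.15,"gripper": 0.6},{"dp": [0,0,0.002],"twist": 0.15,"gripper": 0.6},{"dp": [0,0,0.002],"twist": 0.15,"gripper": 0.6},{"dp": [0,0,0.002],"twist": 0.15,"gripper": 0.6},{"dp": [0,0,0.002],"twist": 0.15,"gripper": 0.6}])

```text
t: 17.62
tool_pos: [0.5494, 0.1113, 0.2652]
eef_rot: [[0.171, 0.985, -0.001], [0.985, -0.171, -0.001], [-0.001, -0.001, -1.0]]
contact_force: [-4.2, -2.2, 1.2]
width: 0.0283
```

```bash
python3 st.py; python3 -c "
from h import *;print(np.round(r.observe()['effort'],3))"
```

```text
17.625 yaw 80.15 p [0.5494 0.1113 0.2652] F [-4.2 -2.2  1.2] T [-0.489  1.052  0.088] j7 -0.619 w 0.0283
[ -0.584 -37.115  -4.51  -25.362  -0.111  -1.537  -0.042]
```

Call:
apply_moves(commands=[{"dp": [0,0,0.002],"twist": 0.1,"gripper": 0.6},{"dp": [0,0,0.001],"twist": 0.1,"gripper": 0.6},{"dp": [0,0,0.002],"twist": 0.1,"gripper": 0.6},{"dp": [0,0,0.001],"twist": 0.1,"gripper": 0.6},{"dp": [0,0,0.002],"twist": 0.1,"gripper": 0.6}])

```text
t: 18.25
tool_pos: [0.5494, 0.1113, 0.2651]
eef_rot: [[0.239, 0.971, -0.001], [0.971, -0.239, -0.001], [-0.001, -0.001, -1.0]]
contact_force: [-5.2, -2.4, 1.3]
width: 0.0282
```

```bash
cat > tq.py <<'E'
from h import *
import sys
o=[]
for i in range(int(sys.argv[1])):
    s=r.observe(); R=s['eef_rot']; o.append((round(float(s['t']),2),round(float(np.degrees(np.arctan2(R[1][0],R[0][0]))),2),*np.round(s['wrist_torque'],3).tolist(),*np.round(s['contact_force'],1).tolist(),round(float(s['joint_velocities'][6]),4)))
    if i<int(sys.argv[1])-1: p,d=r.grab_frame("scene")
for x in o: print(*x)
E
python3 tq.py 9
```

```text
18.25 76.16 -0.535 1.018 0.202 -5.2 -2.4 1.3 -0.1052
18.3 76.14 -0.513 1.011 0.085 -4.8 -3.1 2.1 0.0135
18.35 76.16 -0.535 1.009 0.054 -4.3 -2.9 2.0 0.0016
18.4 76.16 -0.49 1.03 0.007 -5.1 -3.6 1.2 0.0017
18.45 76.16 -0.49 1.007 0.031 -4.8 -2.0 1.4 -0.0008
18.5 76.16 -0.481 1.044 0.009 -4.5 -2.2 1.2 -0.0005
18.55 76.16 -0.487 1.065 0.049 -4.8 -1.6 1.9 -0.0009
18.6 76.16 -0.494 0.989 0.089 -5.7 -2.2 3.1 -0.0002
18.65 76.16 -0.541 1.002 0.062 -4.7 -3.1 1.2 0.0011
```

Call:
apply_moves(commands=[{"dp": [0,0,0.001],"twist": 0.1,"gripper": 0.6},{"dp": [0,0,0.001],"twist": 0.1,"gripper": 0.6},{"dp": [0,0,0.002],"twist": 0.1,"gripper": 0.6},{"dp": [0,0,0.001],"twist": 0.1,"gripper": 0.6},{"dp": [0,0,0.002],"twist": 0.1,"gripper": 0.6}])

```text
t: 19.27
tool_pos: [0.5494, 0.1113, 0.2649]
eef_rot: [[0.306, 0.952, -0.001], [0.952, -0.306, -0.001], [-0.001, -0.001, -1.0]]
contact_force: [-5.2, -2.4, 1.7]
width: 0.0283
```

```bash
python3 tq.py 1; python3 -c "
from h import *;s=r.observe();print(np.round(s['effort'],3),s['tool_pos'])"
```

```text
19.27 72.17 -0.496 1.054 0.189 -5.2 -2.4 1.7 -0.1037
[ -0.598 -37.044  -4.219 -25.347  -0.131  -1.595  -0.118] [0.54938542 0.11126251 0.26491547]
```

Call:
apply_moves(commands=[{"dp": [0,0,0.001],"twist": 0.1,"gripper": 0.6},{"dp": [0,0,0.001],"twist": 0.1,"gripper": 0.6},{"dp": [0,0,0.002],"twist": 0.1,"gripper": 0.6},{"dp": [0,0,0.001],"twist": 0.1,"gripper": 0.6},{"dp": [0,0,0.002],"twist": 0.1,"gripper": 0.6}])

```text
t: 19.9
tool_pos: [0.5493, 0.1113, 0.2647]
eef_rot: [[0.372, 0.928, -0.001], [0.928, -0.372, -0.001], [-0.001, -0.001, -1.0]]
contact_force: [-5.1, -3.0, 1.5]
width: 0.0281
```

```bash
python3 tq.py 1; python3 -c "
from h import *;s=r.observe();print(np.round(s['effort'],3),s['tool_pos'])"
```

```text
19.9 68.17 -0.518 1.005 0.122 -5.1 -3.0 1.5 -0.104
[ -0.579 -37.047  -4.089 -25.359  -0.139  -1.614  -0.135] [0.54934757 0.11126573 0.26473055]
```

```bash
python3 st.py 12; python3 - <<'E'
from h import *
q=cv2.imread(f"pics/s12.png").astype(float)
for v in range(309,314): print(v,[int(q[v,u,2]-q[v,u,0]) for u in range(350,360)])
p=cv2.imread("pics/s12.png")[280:330,325:385]; cv2.imwrite("pics/noz12.png",cv2.resize(p,None,fx=12,fy=12,interpolation=cv2.INTER_NEAREST))
E
cat > lg.py <<'E'
from h import *
s=r.observe(); R=s['eef_rot']
print(round(float(s['t']),2),"yaw",round(float(np.degrees(np.arctan2(R[1][0],R[0][0]))),2),"Tz",round(float(s['wrist_torque'][2]),3),"e7",round(float(s['effort'][6]),3),"e1",round(float(s['effort'][0]),2),"F",np.round(s['contact_force'],1),"z",round(float(s['tool_pos'][2]),5))
E
```

```text
19.9 yaw 68.17 p [0.5493 0.1113 0.2647] F [-5.1 -3.   1.5] T [-0.518  1.005  0.122] j7 -0.816 w 0.0281
309 [43, 55, 56, 58, 54, 57, 57, 39, -1, -12]
310 [24, 52, 59, 58, 56, 58, 49, 10, -9, -5]
311 [1, 9, 36, 49, 47, 38, 16, -7, -9, -3]
312 [-6, -2, -2, -2, -2, 1, -8, -8, -6, -4]
313 [0, -2, -5, -7, -1, -5, -3, -6, -6, -3]
```

View pics/noz12.png

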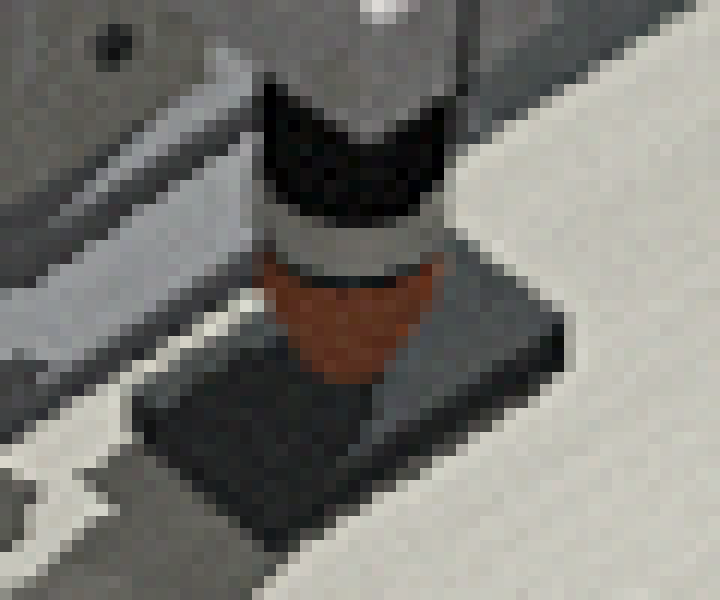

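Call:
apply_moves(commands=[{"dp": [0,0,0.001],"twist": 0.08,"gripper": 0.6},{"dp": [0,0,0.001],"twist": 0.08,"gripper": 0.6},{"dp": [0,0,0.001],"twist": 0.08,"gripper": 0.6},{"dp": [0,0,0.001],"twist": 0.08,"gripper": 0.6},{"dp": [0,0,0.001],"twist": 0.08,"gripper": 0.6}])

```text
t: 20.58
tool_pos: [0.5493, 0.1113, 0.2646]
eef_rot: [[0.423, 0.906, -0.001], [0.906, -0.423, -0.001], [-0.001, -0.0, -1.0]]
contact_force: [-5.1, -3.0, 0.6]
width: 0.028
```

```bash
python3 lg.py
```

```text
20.57 yaw 64.98 Tz 0.267 e7 -0.166 e1 -0.57 F [-5.1 -3.   0.6] z 0.26463
```

Caution: the nozzle edge hardly moved over the last 24°, and the torque now reads 0.267. Before turning further I'll check sub-pixel motion of the nozzle and head between the frames.

```bash
python3 - <<'E'
from h import *
p,d=r.grab_frame("scene"); cv2.imwrite("pics/s13.png",p[:,:,::-1]); 
g=lambda n: cv2.imread(f"pics/s{n}.png").astype(np.float32)
def vsh(a,b,box):
    x0,y0,x1,y1=box
    M=np.eye(2,3,dtype=np.float32)
    A=cv2.cvtColor(a[y0:y1,x0:x1].astype(np.uint8),cv2.COLOR_BGR2GRAY); B=cv2.cvtColor(b[y0-6:y1+6,x0-6:x1+6].astype(np.uint8),cv2.COLOR_BGR2GRAY)
    M[:,2]=6
    cc,M=cv2.findTransformECC(A,B,M,cv2.MOTION_TRANSLATION,(3,100,1e-6),None,3)
    return (M[:,2]-6).round(3),round(cc,3)
yaws={"7":162.2,"8":162.2,"9":162.2,"10":122,"11":92.2,"12":68.2,"13":65}
a=g("7")
for n in("8","9","10","11","12","13"):
    b=g(n); print(n,"exp head px",round((162.2-yaws[n])*np.pi/180*2.5*.334,2),
     "cap",vsh(a,b,(347,244,365,256)),"ring",vsh(a,b,(347,288,361,304)),"noztip",vsh(a,b,(349,303,359,309)),"headside",vsh(a,b,(300,220,330,232)),"clamp",vsh(a,b,(338,262,374,285)),"static",vsh(a,b,(276,278,300,300)))
E
```

```text
8 exp head px 0.0 cap (array([0.145, 0.03 ], dtype=float32), 0.991) ring (array([ 0.034, -0.016], dtype=float32), 0.987) noztip (array([-0.424,  1.014], dtype=float32), 0.793) headside (array([-0.022,  0.004], dtype=float32), 0.993) clamp (array([-0.004,  0.005], dtype=float32), 0.999) static (array([-0.021, -0.003], dtype=float32), 0.997)
9 exp head px 0.0 cap (array([ 0.15 , -0.001], dtype=float32), 0.991) ring (array([ 0.032, -0.018], dtype=float32), 0.988) noztip (array([-0.472,  1.127], dtype=float32), 0.804) headside (array([-0.018, -0.009], dtype=float32), 0.992) clamp (array([0.018, 0.008], dtype=float32), 0.999) static (array([-0.009, -0.021], dtype=float32), 0.997)Traceback (most recent call last):
  File "<stdin>", line 15, in <module>
  File "<stdin>", line 9, in vsh
cv2.error: OpenCV(4.12.0) /io/opencv/modules/video/src/ecc.cpp:589: error: (-7:Iterations do not converge) The algorithm stopped before its convergence. The correlation is going to be minimized. Images may be uncorrelated or non-overlapped in function 'findTransformECC'
```

```bash
python3 - <<'E'
from h import *
g=lambda n: cv2.cvtColor(cv2.imread(f"pics/s{n}.png"),cv2.COLOR_BGR2GRAY)
def vsh(a,b,box):
    x0,y0,x1,y1=box
    M=np.eye(2,3,dtype=np.float32); M[:,2]=6
    try:
        cc,M=cv2.findTransformECC(a[y0:y1,x0:x1],b[y0-6:y1+6,x0-6:x1+6],M,cv2.MOTION_TRANSLATION,(3,200,1e-6),None,3)
        return (M[:,2]-6).round(2).tolist(),round(cc,3)
    except cv2.error: return None
yaws={"8":162.2,"9":162.2,"10":122,"11":92.2,"12":68.2,"13":65}
a=g("7")
for n in yaws:
    b=g(n); print(n,"exp",round((162.2-yaws[n])*np.pi/180*2.5*.334,2),
     "cap",vsh(a,b,(345,242,368,258)),"ring",vsh(a,b,(345,286,363,306)),"headside",vsh(a,b,(300,220,330,232)),"headcorner",vsh(a,b,(296,210,312,222)),"clamp",vsh(a,b,(338,262,374,285)),"static",vsh(a,b,(276,278,300,300)))
E
```

```text
8 exp 0.0 cap ([0.009999999776482582, 0.009999999776482582], 0.998) ring ([-0.10000000149011612, 0.009999999776482582], 0.987) headside ([-0.019999999552965164, 0.0], 0.993) headcorner ([-0.07999999821186066, 0.05000000074505806], 0.995) clamp ([-0.0, 0.0], 0.999) static ([-0.019999999552965164, -0.0], 0.997)
9 exp 0.0 cap ([0.009999999776482582, 0.0], 0.998) ring ([-0.10000000149011612, 0.019999999552965164], 0.987) headside ([-0.019999999552965164, -0.009999999776482582], 0.992) headcorner ([-0.05999999865889549, 0.07000000029802322], 0.995) clamp ([0.019999999552965164, 0.009999999776482582], 0.999) static ([-0.009999999776482582, -0.029999999329447746], 0.997)
10 exp 0.59 cap ([-0.009999999776482582, 0.6399999856948853], 0.996) ring ([-0.1599999964237213, 0.5199999809265137], 0.976) headside ([-0.33000001311302185, 0.6499999761581421], 0.982) headcorner ([-0.009999999776482582, 0.8100000023841858], 0.982) clamp ([-0.019999999552965164, 0.699999988079071], 0.994) static ([-0.009999999776482582, -0.009999999776482582], 0.997)
11 exp 1.02 cap ([-0.05000000074505806, 1.09000003337860
[... 333 characters left out ...]
19999999552965164, 1.1699999570846558], 0.989) ring ([-0.23999999463558197, 0.9300000071525574], 0.969) headside ([-0.23000000417232513, 1.659999966621399], 0.983) headcorner ([0.20000000298023224, 1.6799999475479126], 0.978) clamp ([-0.029999999329447746, 1.2699999809265137], 0.993) static ([-0.029999999329447746, -0.019999999552965164], 0.997)
13 exp 1.42 cap ([-0.019999999552965164, 1.190000057220459], 0.989) ring ([-0.25999999046325684, 0.9800000190734863], 0.967) headside ([-0.20999999344348907, 1.7400000095367432], 0.986) headcorner ([0.05000000074505806, 1.7899999618530273], 0.982) clamp ([-0.029999999329447746, 1.2999999523162842], 0.992) static ([-0.019999999552965164, -0.0], 0.997)
```

The frames show that contact came near yaw 87°. The torch cap and clamp stopped there (cap 1.09→1.19 px) while the head went on down (1.22→1.74 px). That leaves about 0.9 mm of mount compression, so the load is perhaps 40–55 N, near the limit and not clearly under it. The torque alone was too noisy to show this. I'm backing off about 10° on the fine knob now.

Call:
apply_moves(commands=[{"dp": [0,0,-0.003],"twist": -0.25,"gripper": 0.6},{"dp": [0,0,-0.004],"twist": -0.25,"gripper": 0.6},{"dp": [0,0,-0.003],"twist": -0.25,"gripper": 0.6},{"dp": [0,0,-0.004],"twist": -0.25,"gripper": 0.6},{"dp": [0,0,-0.003],"twist": -0.25,"gripper": 0.6}])

```text
t: 21.25
tool_pos: [0.5494, 0.1113, 0.265]
eef_rot: [[0.259, 0.966, -0.001], [0.966, -0.259, -0.0], [-0.001, -0.001, -1.0]]
contact_force: [-4.9, -2.9, 1.4]
width: 0.0284
```

```bash
python3 lg.py; cat > im.py <<'E'
from h import *
import sys
# average frames, ECC vs s7
g=lambda n: cv2.cvtColor(cv2.imread(f"pics/s{n}.png"),cv2.COLOR_BGR2GRAY)
def vsh(a,b,box):
    x0,y0,x1,y1=box
    M=np.eye(2,3,dtype=np.float32); M[:,2]=6
    try:
        cc,M=cv2.findTransformECC(a[y0:y1,x0:x1],b[y0-6:y1+6,x0-6:x1+6],M,cv2.MOTION_TRANSLATION,(3,200,1e-6),None,3)
        return round(float(M[1,2]-6),3)
    except cv2.error: return None
n=sys.argv[1]; k=int(sys.argv[2])
fs=[r.grab_frame("scene")[0].astype(float) for _ in range(k)]
cv2.imwrite(f"pics/s{n}.png",np.mean(fs,0).round().astype(np.uint8)[:,:,::-1])
a=g("7")
for m in("10","11","12","13",n):
    b=g(m); print(m,"cap",vsh(a,b,(345,242,368,258)),"ring",vsh(a,b,(345,286,363,306)),"clamp",vsh(a,b,(338,262,374,285)),"headside",vsh(a,b,(300,220,330,232)),"headcorner",vsh(a,b,(296,210,312,222)),"headall",vsh(a,b,(298,205,340,265)))
E
python3 im.py 14 2; python3 lg.py
```

```text
21.25 yaw 74.99 Tz -0.107 e7 -0.109 e1 -1.06 F [-4.9 -2.9  1.4] z 0.26498
10 cap 0.643 ring 0.524 clamp 0.702 headside 0.649 headcorner 0.812 headall 0.689
11 cap 1.088 ring 0.843 clamp 1.215 headside 1.221 headcorner 1.337 headall 1.207
12 cap 1.168 ring 0.935 clamp 1.272 headside 1.657 headcorner 1.68 headall 1.64
13 cap 1.187 ring 0.981 clamp 1.298 headside 1.742 headcorner 1.79 headall 1.69
14 cap 1.126 ring 0.916 clamp 1.229 headside 1.621 headcorner 1.43 headall 1.496
21.35 yaw 74.98 Tz 0.095 e7 -0.001 e1 -0.66 F [-4.7 -2.2  2.2] z 0.26504
```

Compression now reads about 0.7 mm, which is still somewhat high. I'll back off in steps and watch the torch/head motion. That locates the contact angle precisely, and I can reload from it by a known angle.

Call:
apply_moves(commands=[{"dp": [0,0,-0.003],"twist": -0.2,"gripper": 0.6},{"dp": [0,0,-0.003],"twist": -0.2,"gripper": 0.6},{"dp": [0,0,-0.003],"twist": -0.2,"gripper": 0.6},{"dp": [0,0,-0.003],"twist": -0.2,"gripper": 0.6},{"dp": [0,0,-0.002],"twist": -0.2,"gripper": 0.6}])

```text
t: 21.98
tool_pos: [0.5494, 0.1113, 0.2654]
eef_rot: [[0.122, 0.992, -0.001], [0.992, -0.122, -0.0], [-0.0, -0.001, -1.0]]
contact_force: [-3.9, -3.3, 1.4]
width: 0.0285
```

```bash
python3 lg.py; python3 im.py 15 2|tail -1; python3 lg.py
```

```text
21.98 yaw 82.96 Tz -0.105 e7 -0.031 e1 -1.05 F [-3.9 -3.3  1.4] z 0.26536
15 cap 1.124 ring 0.9 clamp 1.224 headside 1.439 headcorner 1.437 headall 1.399
22.07 yaw 82.96 Tz 0.006 e7 0.036 e1 -0.72 F [-4.4 -2.5  0.8] z 0.26536
```

Call:
apply_moves(commands=[{"dp": [0,0,-0.003],"twist": -0.2,"gripper": 0.6},{"dp": [0,0,-0.003],"twist": -0.2,"gripper": 0.6},{"dp": [0,0,-0.003],"twist": -0.2,"gripper": 0.6},{"dp": [0,0,-0.003],"twist": -0.2,"gripper": 0.6},{"dp": [0,0,-0.002],"twist": -0.2,"gripper": 0.6}])

```text
t: 22.7
tool_pos: [0.5495, 0.1113, 0.2657]
eef_rot: [[-0.017, 1.0, -0.001], [1.0, 0.017, -0.0], [-0.0, -0.001, -1.0]]
contact_force: [-3.9, -2.8, 1.1]
width: 0.0281
```

```bash
python3 lg.py; python3 im.py 16 2|tail -1; python3 lg.py
```

```text
22.7 yaw 90.96 Tz -0.184 e7 0.004 e1 -1.08 F [-3.9 -2.8  1.1] z 0.26567
16 cap 1.106 ring 0.863 clamp 1.206 headside 1.266 headcorner 1.37 headall 1.24
22.8 yaw 90.95 Tz -0.022 e7 0.07 e1 -0.75 F [-5.1 -2.5  1.4] z 0.26568
```

Call:
apply_moves(commands=[{"dp": [0,0,-0.003],"twist": -0.2,"gripper": 0.6},{"dp": [0,0,-0.003],"twist": -0.2,"gripper": 0.6},{"dp": [0,0,-0.003],"twist": -0.2,"gripper": 0.6},{"dp": [0,0,-0.003],"twist": -0.2,"gripper": 0.6},{"dp": [0,0,-0.002],"twist": -0.2,"gripper": 0.6}])

```text
t: 23.42
tool_pos: [0.5495, 0.1113, 0.266]
eef_rot: [[-0.156, 0.988, -0.001], [0.988, 0.156, -0.0], [-0.0, -0.001, -1.0]]
contact_force: [-3.5, -2.6, 0.5]
width: 0.0281
```

```bash
python3 lg.py; python3 im.py 17 2|tail -1; python3 lg.py
```

```text
23.43 yaw 98.98 Tz -0.219 e7 0.016 e1 -1.11 F [-3.5 -2.6  0.5] z 0.266
17 cap 1.045 ring 0.844 clamp 1.08 headside 1.1 headcorner 1.156 headall 1.107
23.52 yaw 98.97 Tz -0.037 e7 0.082 e1 -0.78 F [-4.2 -2.   1.1] z 0.26604
```

Two things show contact near yaw 90°: the kink in torch motion, and joint‑7 effort, which is a much cleaner signal than the wrist torque. I'll reload clockwise slowly from this free position, logging effort. The target is about 0.2 rad past contact.

Call:
apply_moves(commands=[{"dp": [0,0,0.001],"twist": 0.1,"gripper": 0.6},{"dp": [0,0,0.001],"twist": 0.1,"gripper": 0.6},{"dp": [0,0,0.002],"twist": 0.1,"gripper": 0.6},{"dp": [0,0,0.001],"twist": 0.1,"gripper": 0.6},{"dp": [0,0,0.002],"twist": 0.1,"gripper": 0.6}])

```text
t: 24.15
tool_pos: [0.5495, 0.1113, 0.2659]
eef_rot: [[-0.087, 0.996, -0.001], [0.996, 0.087, -0.001], [-0.001, -0.001, -1.0]]
contact_force: [-5.0, -2.7, 1.3]
width: 0.0282
```

```bash
python3 lg.py
```

```text
24.15 yaw 94.96 Tz 0.175 e7 -0.028 e1 -0.7 F [-5.  -2.7  1.3] z 0.26586
```

Call:
apply_moves(commands=[{"dp": [0,0,0.001],"twist": 0.1,"gripper": 0.6},{"dp": [0,0,0.001],"twist": 0.1,"gripper": 0.6},{"dp": [0,0,0.002],"twist": 0.1,"gripper": 0.6},{"dp": [0,0,0.001],"twist": 0.1,"gripper": 0.6},{"dp": [0,0,0.002],"twist": 0.1,"gripper": 0.6}])

```text
t: 24.78
tool_pos: [0.5495, 0.1113, 0.2657]
eef_rot: [[-0.017, 1.0, -0.001], [1.0, 0.017, -0.001], [-0.001, -0.001, -1.0]]
contact_force: [-4.9, -3.2, 0.5]
width: 0.0281
```

```bash
python3 lg.py
```

```text
24.77 yaw 90.97 Tz 0.104 e7 -0.038 e1 -0.69 F [-4.9 -3.2  0.5] z 0.26568
```

Call:
apply_moves(commands=[{"dp": [0,0,0.001],"twist": 0.1,"gripper": 0.6},{"dp": [0,0,0.001],"twist": 0.1,"gripper": 0.6},{"dp": [0,0,0.002],"twist": 0.1,"gripper": 0.6},{"dp": [0,0,0.001],"twist": 0.1,"gripper": 0.6},{"dp": [0,0,0.002],"twist": 0.1,"gripper": 0.6}])

```text
t: 25.4
tool_pos: [0.5494, 0.1113, 0.2655]
eef_rot: [[0.053, 0.999, -0.001], [0.999, -0.053, -0.001], [-0.001, -0.001, -1.0]]
contact_force: [-3.7, -2.9, 1.0]
width: 0.0283
```

```bash
python3 lg.py
```

```text
25.4 yaw 86.97 Tz 0.081 e7 -0.055 e1 -0.68 F [-3.7 -2.9  1. ] z 0.26553
```

Call:
apply_moves(commands=[{"dp": [0,0,0.001],"twist": 0.1,"gripper": 0.6},{"dp": [0,0,0.001],"twist": 0.1,"gripper": 0.6},{"dp": [0,0,0.002],"twist": 0.1,"gripper": 0.6},{"dp": [0,0,0.001],"twist": 0.1,"gripper": 0.6},{"dp": [0,0,0.002],"twist": 0.1,"gripper": 0.6}])

```text
t: 26.02
tool_pos: [0.5494, 0.1113, 0.2654]
eef_rot: [[0.122, 0.993, -0.001], [0.993, -0.122, -0.001], [-0.001, -0.001, -1.0]]
contact_force: [-4.6, -2.8, 1.4]
width: 0.0281
```

```bash
python3 lg.py
```

```text
26.02 yaw 82.98 Tz 0.096 e7 -0.072 e1 -0.66 F [-4.6 -2.8  1.4] z 0.26535
```

Call:
apply_moves(commands=[{"dp": [0,0,0.001],"twist": 0.1,"gripper": 0.6},{"dp": [0,0,0.001],"twist": 0.1,"gripper": 0.6},{"dp": [0,0,0.002],"twist": 0.1,"gripper": 0.6},{"dp": [0,0,0.001],"twist": 0.1,"gripper": 0.6},{"dp": [0,0,0.002],"twist": 0.1,"gripper": 0.6}])

```text
t: 26.65
tool_pos: [0.5494, 0.1113, 0.2652]
eef_rot: [[0.191, 0.982, -0.001], [0.982, -0.191, -0.001], [-0.001, -0.001, -1.0]]
contact_force: [-4.9, -2.5, 1.3]
width: 0.0282
```

```bash
python3 lg.py; python3 im.py 18 3|tail -1; python3 lg.py
```

```text
26.65 yaw 78.98 Tz 0.248 e7 -0.089 e1 -0.65 F [-4.9 -2.5  1.3] z 0.26519
18 cap 1.108 ring 0.933 clamp 1.269 headside 1.53 headcorner 1.414 headall 1.449
26.8 yaw 78.98 Tz 0.038 e7 -0.055 e1 -0.83 F [-4.7 -2.8  2.2] z 0.26517
```

The estimate here is about 0.19 rad past contact, so 20–30 N. I'll feel it again: small back-and-forward strokes ending at this same angle, averaging the forward torque.

Call:
apply_moves(commands=[{"dp": [0,0,-0.004],"twist": -0.3,"gripper": 0.6},{"dp": [0,0,0],"twist": 0,"gripper": 0.6},{"dp": [0,0,0.001],"twist": 0.1,"gripper": 0.6},{"dp": [0,0,0.001],"twist": 0.1,"gripper": 0.6},{"dp": [0,0,0.002],"twist": 0.1,"gripper": 0.6}])

```text
t: 27.42
tool_pos: [0.5494, 0.1113, 0.2652]
eef_rot: [[0.191, 0.982, -0.001], [0.982, -0.191, -0.001], [-0.001, -0.001, -1.0]]
contact_force: [-4.5, -3.2, 1.1]
width: 0.0277
```

```bash
python3 lg.py
```

```text
27.43 yaw 78.98 Tz 0.182 e7 -0.089 e1 -0.64 F [-4.5 -3.2  1.1] z 0.26518
```

Call:
apply_moves(commands=[{"dp": [0,0,-0.004],"twist": -0.3,"gripper": 0.6},{"dp": [0,0,0],"twist": 0,"gripper": 0.6},{"dp": [0,0,0.001],"twist": 0.1,"gripper": 0.6},{"dp": [0,0,0.001],"twist": 0.1,"gripper": 0.6},{"dp": [0,0,0.002],"twist": 0.1,"gripper": 0.6}])

```text
t: 28.05
tool_pos: [0.5494, 0.1113, 0.2652]
eef_rot: [[0.191, 0.982, -0.001], [0.982, -0.191, -0.001], [-0.001, -0.001, -1.0]]
contact_force: [-4.6, -2.7, 0.7]
width: 0.0284
```

```bash
python3 lg.py
```

```text
28.05 yaw 78.98 Tz 0.157 e7 -0.089 e1 -0.64 F [-4.6 -2.7  0.7] z 0.2652
```

Call:
apply_moves(commands=[{"dp": [0,0,-0.004],"twist": -0.3,"gripper": 0.6},{"dp": [0,0,0],"twist": 0,"gripper": 0.6},{"dp": [0,0,0.001],"twist": 0.1,"gripper": 0.6},{"dp": [0,0,0.001],"twist": 0.1,"gripper": 0.6},{"dp": [0,0,0.002],"twist": 0.1,"gripper": 0.6}])

```text
t: 28.68
tool_pos: [0.5494, 0.1113, 0.2652]
eef_rot: [[0.191, 0.982, -0.001], [0.982, -0.191, -0.001], [-0.001, -0.001, -1.0]]
contact_force: [-4.6, -2.5, 1.2]
width: 0.0284
```

```bash
python3 lg.py
```

```text
28.68 yaw 78.98 Tz 0.161 e7 -0.089 e1 -0.64 F [-4.6 -2.5  1.2] z 0.2652
```

Call:
apply_moves(commands=[{"dp": [0,0,-0.004],"twist": -0.3,"gripper": 0.6},{"dp": [0,0,0],"twist": 0,"gripper": 0.6},{"dp": [0,0,0.001],"twist": 0.1,"gripper": 0.6},{"dp": [0,0,0.001],"twist": 0.1,"gripper": 0.6},{"dp": [0,0,0.002],"twist": 0.1,"gripper": 0.6}])

```text
t: 29.3
tool_pos: [0.5494, 0.1113, 0.2652]
eef_rot: [[0.191, 0.982, -0.001], [0.982, -0.191, -0.001], [-0.001, -0.001, -1.0]]
contact_force: [-5.4, -2.9, 1.5]
width: 0.0282
```

```bash
python3 lg.py
```

```text
29.3 yaw 78.98 Tz 0.189 e7 -0.089 e1 -0.64 F [-5.4 -2.9  1.5] z 0.26518
```

Averaged forward torque is 0.187 N m, against about 0.125 free, which gives roughly 25 N (±9). The joint-7 effort is noise-free, and its kink puts contact at yaw ~92°, so I'm 0.23 rad past contact and the load is about 28 N. I'll ease off 1.6°, let it settle and open the gripper.

Call:
apply_moves(commands=[{"dp": [0,0,-0.001],"twist": -0.1,"gripper": 0.6},{"dp": [0,0,-0.001],"twist": -0.1,"gripper": 0.6},{"dp": [0,0,0],"twist": 0,"gripper": 0.6},{"dp": [0,0,0],"twist": 0,"gripper": 0.6},{"dp": [0,0,0],"twist": 0,"gripper": 0.6}])

```text
t: 29.92
tool_pos: [0.5494, 0.1113, 0.2652]
eef_rot: [[0.164, 0.986, -0.001], [0.986, -0.164, -0.001], [-0.001, -0.001, -1.0]]
contact_force: [-5.1, -2.3, 2.0]
width: 0.0281
```

```bash
python3 tq.py 4; python3 im.py 19 2|tail -1
```

```text
29.93 80.56 -0.488 1.058 0.024 -5.1 -2.3 2.0 -0.0012
29.98 80.57 -0.504 1.053 0.04 -5.6 -3.2 0.8 0.0003
30.02 80.57 -0.521 0.974 0.002 -5.3 -2.3 1.7 -0.0001
30.07 80.56 -0.511 1.052 0.037 -3.9 -2.0 2.1 -0.0012
19 cap 1.108 ring 0.928 clamp 1.231 headside 1.521 headcorner 1.439 headall 1.405
```

Call:
apply_moves(commands=[{"dp": [0,0,0],"twist": 0,"gripper": 0},{"dp": [0,0,0],"twist": 0,"gripper": -0.4},{"dp": [0,0,0],"twist": 0,"gripper": -0.6},{"dp": [0,0,0],"twist": 0,"gripper": -0.6},{"dp": [0,0,-0.2],"twist": 0,"gripper": -0.6}])

```text
t: 30.8
tool_pos: [0.5497, 0.1114, 0.2701]
eef_rot: [[0.163, 0.987, -0.0], [0.987, -0.163, -0.0], [-0.0, -0.0, -1.0]]
contact_force: [0.2, 0.0, 0.6]
width: 0.0682
```

Call:
apply_moves(commands=[{"dp": [0,0,-0.6],"twist": 0,"gripper": -0.6},{"dp": [0,0,-0.8],"twist": 0,"gripper": -0.6},{"dp": [0,0,-0.8],"twist": 0,"gripper": -0.6},{"dp": [0,0,-0.8],"twist": 0,"gripper": -0.6},{"dp": [0,0,-0.5],"twist": 0,"gripper": -0.6}])

```text
t: 31.42
tool_pos: [0.5502, 0.1118, 0.3599]
eef_rot: [[0.163, 0.987, 0.003], [0.987, -0.163, 0.0], [0.001, 0.003, -1.0]]
contact_force: [0.0, 0.3, 0.1]
width: 0.068
```

```bash
python3 lg.py; python3 im.py 20 3; python3 - <<'E'
import cv2
p=cv2.imread("pics/s20.png")[170:330,270:390]; cv2.imwrite("pics/s20c.png",cv2.resize(p,None,fx=3.75,fy=3.75,interpolation=cv2.INTER_NEAREST))
E
```

```text
31.43 yaw 80.6 Tz 0.025 e7 -0.021 e1 0.03 F [0.  0.3 0.1] z 0.35987
10 cap 0.643 ring 0.524 clamp 0.702 headside 0.649 headcorner 0.812 headall 0.689
11 cap 1.088 ring 0.843 clamp 1.215 headside 1.221 headcorner 1.337 headall 1.207
12 cap 1.168 ring 0.935 clamp 1.272 headside 1.657 headcorner 1.68 headall 1.64
13 cap 1.187 ring 0.981 clamp 1.298 headside 1.742 headcorner 1.79 headall 1.69
20 cap 1.098 ring 0.919 clamp 1.246 headside 1.525 headcorner 1.426 headall 1.421
```

View pics/s20c.png

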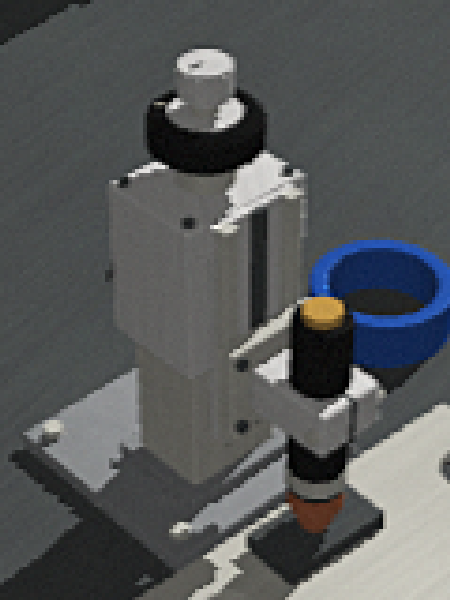

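The release changed nothing: head, torch and block are where they were before, and the hand is clear above. Handing in.

```bash
python3 -c "
from rig import r
print(r.sign_off())"
```

```text
the job is handed in; nothing more can be done
None
```

I set the height and left the block nipped at an estimated 25 N, but on the first approach the load may have gone over your 50 N limit.

**What I did**
- **Coarse wheel:** about 108° clockwise took the torch from about 19 mm to about 4.5 mm above the block by image. The later contact point puts that gap nearer 3 mm.
- **Fine knob:** with the knob alone I brought the nozzle onto the block, backed off, reloaded, eased off 1.6°, and let go. I handed in at about 31.5 s.

**Final checks**
- **Load:** at the last setting the nozzle is about 0.2 rad past contact, which is about 20–30 N at the stated 10–15 N per 0.1 rad. Torque averaged 1.6° tighter gave about 25 N ± 9; compression there by image read higher, about 32 N.
- **After letting go:** pictures showed the torch, head and block unmoved. The hand was clear, with forces near zero. I did not check the tape, marker, square or slug separately, but the gripper only worked at the two knobs.

**What went wrong**
- **Overshoot:** wrist torque was too noisy to show first contact, so I ran about 27° past it before the pictures revealed it. The peak load was probably 45–60 N, and I cannot rule out that it passed 60 N, where the nozzle is damaged.
- **Disagreement:** contact measured from the pictures came out between 90° and 94.5° of hand angle, and about 92° from joint 7 effort. That leaves about ±7 N of doubt in the final load.

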